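Gauge and sort printed gears on a roll tester

ROBOT

A 6-joint arm with a two-finger parallel gripper is mounted at the origin on the work surface; the furniture and walls round the work are solid. World frame = base frame: x ahead of the robot, y to its left, z up, the work surface at z = 0. Lengths are in m, angles in rad, forces in N, time in s.
With the tool pointing down it reaches from about 0.3 to 0.875 m from the base axis. Payload 6.4 kg.
Tool frame: the origin (TCP) lies between the finger pads; the fingertips stand 11 mm ahead of it and the grasp point (between the pads) lies 8 mm behind it (ctrl.tcp_to_tips is the distance from the TCP to the fingertips, in m); x points along the fingers, z is the direction in which the jaws open and shut, and the axes are right-handed (so a half turn about x gives the same grasp; the last joint's range is limited). The gripper opens to 85 mm and grips with 20 to 120 N. Pads are 22 mm wide; open, the fingers measure 114 mm over their backs; the gripper's body (76 mm by 85 mm) begins 54 mm behind the grasp point. The pads swing forward as they close: fully open they stand 13 mm farther back than shut.
Start: joints at [0.939, 0.181, 1.607, -0, 1.354, -0.206], TCP at [0.237, 0.524, 0.208] pointing down, gripper open.
Joint ranges: [-2.99, 2.99], [-0.89, 2.07], [0.3, 2.58], [-1.14, 4.28], [0, 2.63], [-3.12, 3.12]. Speed limits (rad/s): [2.57, 2.57, 3.01, 3.14, 3.14, 3.14].

INTERFACE

Orientations are given as a unit quaternion [w, x, y, z].
In Python, from bench import ctrl, eyes, hand_in gives the robot as it stands. The module is installed in compiled form; this text tells all that it offers.
- The arm moves only by the tool step_arm, never from a script. Its arguments are lists of equal length, an entry for each row: "xyz": the shift along the world's x, y, z in mm, a list of three; "spin": the turn about the world's z in rad; "fingers": the opening in per cent of the stroke, from 0 (shut) to 100 (fully open). A call has 1 to 10 rows; each row is the pose to reach, as a shift and turn from the pose commanded when the call began; what a row does not reach only later rows make up. A row lasts 1/10 s, in which the tool goes at most 50 mm and 8.59 degrees, less where a joint would pass 70% of its speed; a pose out of reach is approached as far as the arm can. A call with a gripper value outside its range is refused whole. The fingers move at their own pace and stop on an object; the grip force is fixed at half the most. Time passes only in rows, so rows that repeat a pose let the fingers close. It gives the time, the measured TCP pose, the force and the opening at its end, in the units of the state.
- ctrl.get_obs(): the state, without advancing time (a new reading comes with each control period).
- eyes.camera(name): name is "scene" or "top" or "wrist"; returns the picture (384x512x3 uint8, red, green, blue); there is no depth.
- eyes.camera_model(name): a dict with "vertical_fov" (degrees; the focal length in pixels is half the picture's height over the tangent of half this angle, whatever the lens; pixels are square), "cx", "cy" (the principal point, pixels), "pose" (4x4, takes a point from camera to world coordinates); the wrist camera has in their place "tool_from_camera" (4x4, takes a point from camera to tool coordinates, whose origin is the TCP and whose axes are the tool frame's). Camera axes: x right, y up, looking along -z (the intrinsics and any distortion apply to the point x, -y, -z); pixel columns grow to the right and rows downward; lengths in m; the calibration is good to about 2 mm. A picture is of the moment at which its call begins: read the wrist's pose just before it. camera_model takes no time and is no camera call.
- hand_in(): hands the job in, once; it reports no verdict.
The state is a dict: "time_s": time; "q": joint angles; "dq": joint speeds; "joint_efforts": joint torques, N m; "eef_pos": TCP position; "eef_rot": TCP orientation; "wrist_force": force on the tool from outside, world axes, zero at the start; "torque": the same for the moment, N m; "opening": opening from 0.0 (shut) to 1.0 (fully open).
Only numpy, scipy, OpenCV 4.12 (cv2) and the standard library are available. Lean on these libraries where they do the work, as an engineer would, in place of code of your own. Each camera call takes 0.05 s, during which the arm holds its last target.

TASK

Clean the gear tester first: with the scraper block, and never with the fingers, push the loose print chips off its bed over the back edge into the chip tray, then stand the scraper upright on the bare worktop, off the tester and out of the trays. Next gauge the fine-toothed gears that are there, the 12-tooth before the 16-tooth: set the gear on the carriage's post, slide the carriage in until the teeth are fully in mesh with the steel master, wind the crank from its start position half a turn and back again with the gear still in mesh, and then lay the gear flat, hub up, in the low tray. The coarse-toothed gears (8 and 11 teeth, which cannot mesh with the master) go flat, hub up, into the high-walled bin, at whatever moment suits; lay the gears side by side, not one on another, and leave the petri dish alone.

Things in the scene. Friction and masses are not known exactly. Their poses are not given: they have to be found in the camera images.
- gear12_mid (a point): Small fine white printed spur gear, 12 teeth, 63 mm over the teeth, tooth height 10 mm, pitch radius 27 mm. Teeth and rim 16 mm thick; a round hub 26 mm across rises 24 mm above them (40 mm overall); 13 mm through bore. 70 g. It lies flat, hub up. The point is at its centre, 20 mm above its underside; z is the axis, hub end up; x points through the middle of a tooth. May be absent
- gear16_mid (a point): Large fine white printed spur gear, 16 teeth, 81 mm over the teeth, pitch radius 36 mm, 100 g; otherwise as the 12-tooth gear (same tooth size, hub, bore, heights, point and axes). May be absent
- gear8_mid (a point): Small coarse white printed gear, 8 teeth, 63 mm over the teeth, 70 g; same hub, bore, heights, point and axes; belongs in the high bin. May be absent
- gear11_mid (a point): Large coarse white printed gear, 11 teeth, 81 mm over the teeth, 100 g; same hub, bore, heights, point and axes; belongs in the high bin. May be absent
- scraper_mid (a point): Scraper block, stands on its long foot, 120 g: foot 25 mm thick (x) by 76 mm wide (y) by 21 mm high with a straight steel edge underneath on both sides (either side may lead), and a flat handle 22 mm thick (x) by 34 mm wide (y) rising to 73 mm. The point is at its centre, 37.5 mm above the foot's underside; z up; pushes along x
- chip1_mid (a point): Loose flat print chip, about 24 x 13 x 7 mm, white, lying on the tester's bed; the point is at its centre. May be absent
- chip2_mid (a point): Second chip, alike. May be absent
- chip3_mid (a point): Third chip, alike. May be absent
- chip4_mid (a point): Fourth chip, alike. May be absent
- bed_gap (a point): Tester (fixed; about 110 x 295 mm, bed top 30 mm above the worktop): the point lies on the bed top at the middle of the clear gap in which the chips lie, half-way between front and back edge (55 mm each way along x). x points to the back edge and the chip tray, y along the bed from the carriage to the master, z up. With the carriage backed off the gap is 90 mm wide along y (bounded by the carriage at -y and the master's teeth at +y)
- chip_tray (a point): Chip tray on the tester's back edge, under the gap: the point is at the middle of its floor, 85 mm along x from bed_gap and 26 mm lower. Inside 54 mm (x) by 124 mm (y); side walls 5 mm lower than the bed top, back wall 4 mm higher; axes as bed_gap
- master_axis (a point): Steel master gear turned by the crank: 14 fine teeth, 72 mm over them, pitch radius 31.5 mm. The point is on its upright axis, mid-thickness of the teeth (17 to 33 mm above the bed top). Turns with the crank: x through the middle of a tooth, -x to the crank's knob, y away from the carriage at crank 0. In full mesh the axes are 58.5 mm apart (12-tooth) or 67.5 mm (16-tooth), with 1 mm of play
- crank_knob (a point): Freely spinning upright black knob of the crank, 17 to 19 mm thick, 35 mm tall, 30 mm from the master's axis; the point is on its axis, 20 mm above its lower end and 63 mm above the bed top
- crank (a joint): Angle of crank and master in rad; between 0 and 0.2 at the start, where the knob is on the robot's side of the axis; grows as the crank turns clockwise seen from above (the knob going round the side away from the carriage); stops at -0.35 and 3.6; turns lightly and stays where it is left
- post_base (a point): Upright steel post of the carriage, 10 mm thick with a tapered tip, 37 mm tall: the point is on its axis at its foot, where a gear's underside rests, 47 mm above the worktop; y points along the slide to the master
- slide_knob (a point): Black upright knob with which the carriage is slid, 21 to 24 mm thick, 40 mm tall, 68 mm behind the post; the point is on its axis, 48 mm above the bed top, 18 mm below the knob's top
- carriage (a joint): Travel of the carriage in m: 0 backed off (post 150 mm from the master's axis, along -y of bed_gap), grows towards the master, 0.095 at the stop. Full mesh is near 0.0915 for the 12-tooth gear, 0.0825 for the 16-tooth. About 3 N of friction; stays where it is left
- low_floor (a point): Low tray for gauged gears (fixed), grey, 110 (x) x 185 (y) mm outside, walls 4 mm thick and 16 mm high: the point is at the middle of its floor, 5 mm above the worktop
- high_floor (a point): High-walled bin for the gears of the wrong pitch (fixed), grey, same outline, walls 45 mm high: the point is at the middle of its floor, 5 mm above the worktop
- petri_dish: Petri dish standing beyond the trays, 60 mm across, 13 mm high, origin under its centre: not part of the job, leave it about where it is

How it is judged:
By the outcome, as a careful person would: the job done as asked, in the order asked, and still so for the second after the job is handed in, with the robot touching nothing.
Of chip1, chip2, chip3, chip4 only 2 to 4 are there at a start; the rules pass over those that are not, and their reading is None.
Of gear12, gear16 only 1 to 2 are there at a start; the rules pass over those that are not, and their reading is None.
Of gear8, gear11 only 1 to 2 are there at a start; the rules pass over those that are not, and their reading is None.
At some moment in a run one of gear12, gear16, gear8, gear11 may be knocked a few centimetres aside while the robot is not near it.
It also fails if it takes over 210 s, if anything falls off the work surface, if the arm or the gripper's body presses on something with over 40 N, if the wrist force passes 120 N, or if a joint passes its speed limit or range.

## Working session

There is one attempt and no reset: what is moved stays moved. The work goes in short steps, Python scripts to look and compute and a tool call to move; the robot and the scene stay as the last step left them, time stands still between calls to the robot, and variables do not carry over. Pictures are saved under pics/ and viewed, and the job is handed in when it is done.

Besides the shell and the picture viewer there is one more tool, called after "Request:" in YAML: its name, and indented under it one key for each argument. step_arm: Moves the arm, as the interface text tells. Its arguments: {"type":"object","properties":{"xyz":{"type":"array"},"spin":{"type":"array"},"fingers":{"type":"array"}},"required":["xyz","spin","fingers"]}

```bash
ls; mkdir -p pics; cat > h.py <<'E'
import numpy as np, cv2
from bench import ctrl, eyes
def snap(n,f):
    o=ctrl.get_obs(); im=eyes.camera(n); cv2.imwrite('pics/'+f,im[:,:,::-1]); return o,im
E
python3 - <<'E'
from h import *
for n in ("scene","top","wrist"):
    o,im=snap(n,n+'0.png'); print(n,{k:(np.round(v,4).tolist()) for k,v in eyes.camera_model(n).items() if not isinstance(v,str)}, eyes.camera_model(n).keys())
print(o, ctrl.tcp_to_tips)
E
```

```text
pics
scene {'vertical_fov': 46.2083, 'cx': 260.6334, 'cy': 190.3896, 'pose': [[-0.9098, 0.294, -0.293, 0.2844], [-0.4149, -0.6648, 0.6212, 0.5206], [-0.0121, 0.6867, 0.7268, 0.7724], [0.0, 0.0, 0.0, 1.0]]} dict_keys(['vertical_fov', 'cx', 'cy', 'pose'])
top {'vertical_fov': 55.2359, 'cx': 250.7775, 'cy': 187.2818, 'pose': [[0.0052, 0.9997, -0.0238, 0.5252], [-0.9998, 0.0047, -0.0216, -0.0444], [-0.0215, 0.0239, 0.9995, 0.9384], [0.0, 0.0, 0.0, 1.0]]} dict_keys(['vertical_fov', 'cx', 'cy', 'pose'])
wrist {'vertical_fov': 64.5604, 'cx': 252.0989, 'cy': 189.2653, 'tool_from_camera': [[0.0001, 0.2723, -0.9622, -0.1659], [0.0013, 0.9622, 0.2723, 0.0691], [1.0, -0.0013, -0.0002, -0.0012], [0.0, 0.0, 0.0, 1.0]]} dict_keys(['vertical_fov', 'cx', 'cy', 'tool_from_camera'])
{'time_s': 0.1, 'q': array([ 9.38709876e-01,  1.81465577e-01,  1.60788054e+00, -3.31664428e-05,
        1.35380266e+00, -2.06261726e-01]), 'dq': array([-1.12215803e-03, -7.68871876e-04, -2.00032741e-03, -2.43238105e-04,
       -5.05471144e-05, -4.09109909e-04]), 'joint_efforts': array([-4.24403152e-04, -4.45878518e+01, -3.52240777e+01, -3.94207564e-04,
        4.22329569e-03,  8.45436404e-06]), 'eef_pos': array([0.2371761 , 0.52323356, 0.2069882 ]), 'eef_rot': array([ 0.59385238, -0.38326585,  0.59487156,  0.38285044]), 'wrist_force': array([ 0.50460052, -0.77500223,  0.12694854]), 'torque': array([ 0.03241976,  0.00487294, -0.03192952]), 'opening': 1.001872516686979} 0.011
```

View pics/scene0.png

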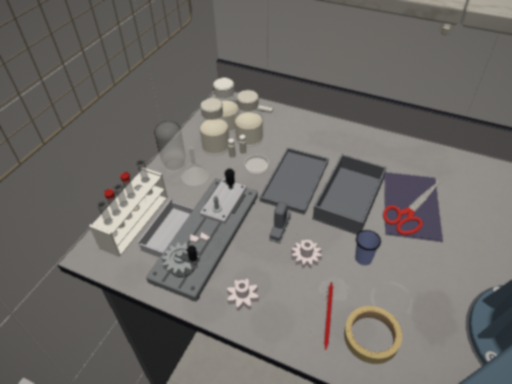

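View pics/top0.png

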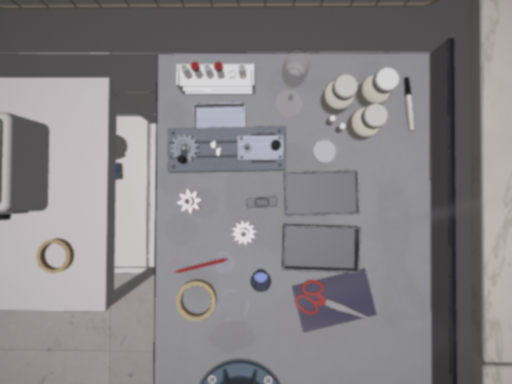

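View pics/wrist0.png

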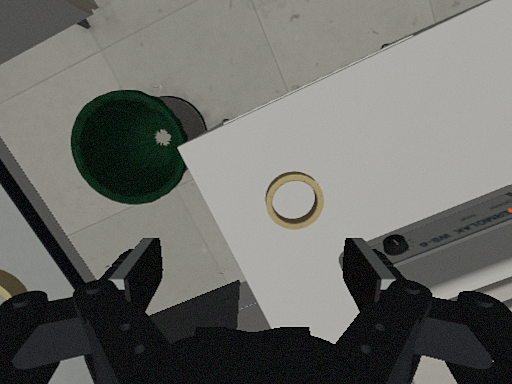

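```bash
python3 - <<'E'
import cv2
im=cv2.imread('pics/top0.png')
a=cv2.resize(im[85:275,155:365],None,fx=3.8,fy=3.1,interpolation=3); a=cv2.resize(im[120:260,160:300],(798,600),interpolation=cv2.INTER_CUBIC)
cv2.imwrite('pics/topz.png',cv2.resize(im[85:275,155:365],(660,597),interpolation=cv2.INTER_CUBIC))
im=cv2.imread('pics/scene0.png')
cv2.imwrite('pics/scz.png',cv2.resize(im[150:320,130:340],(740,600),interpolation=cv2.INTER_CUBIC))
E
```

```text
(no output)
```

View pics/topz.png

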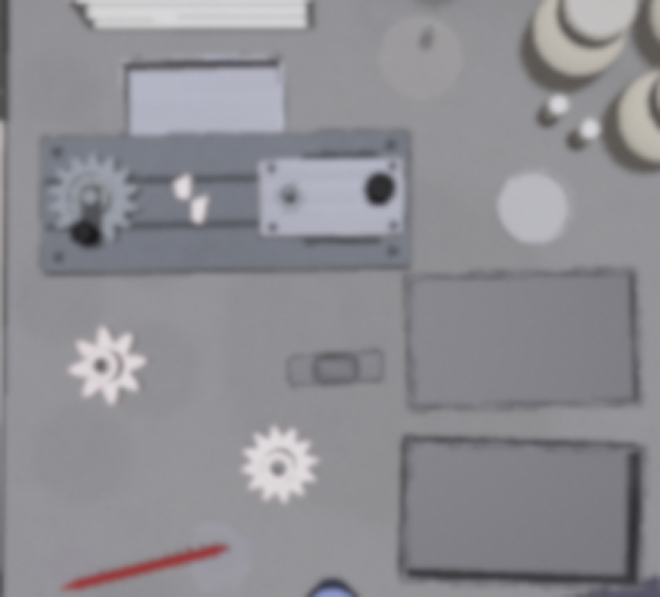

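View pics/scz.png

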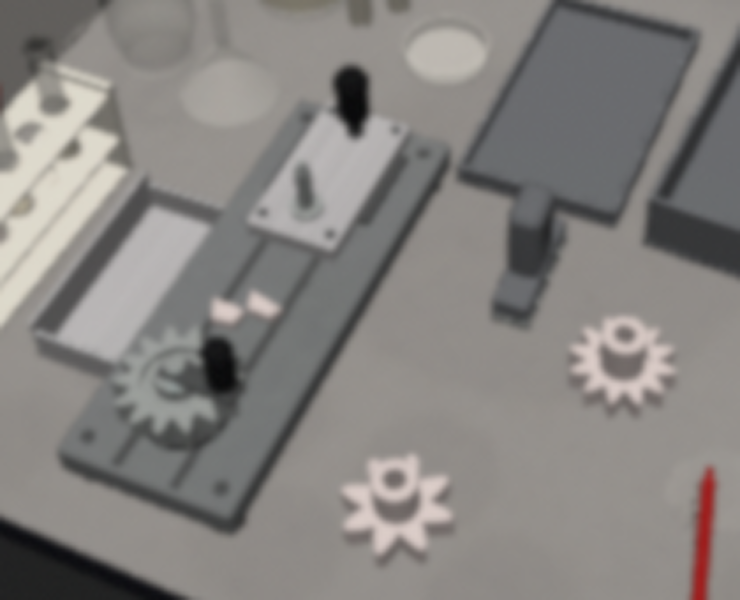

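```bash
cat >> h.py <<'E'
def R(q):
    from scipy.spatial.transform import Rotation as Ro
    return Ro.from_quat([q[1],q[2],q[3],q[0]]).as_matrix()
def cam(n,o=None):
    m=eyes.camera_model(n)
    if n=='wrist':
        T=np.eye(4);T[:3,:3]=R(o['eef_rot']);T[:3,3]=o['eef_pos']; P=T@m['tool_from_camera']
    else: P=np.array(m['pose'])
    return 192/np.tan(np.radians(m['vertical_fov']/2)),m['cx'],m['cy'],P
def ray(c,uv):
    f,cx,cy,P=c; d=np.array([(uv[0]-cx)/f,-(uv[1]-cy)/f,-1.]); return P[:3,3],P[:3,:3]@d
def onz(c,uv,z):
    p,d=ray(c,uv); return p+d*(z-p[2])/d[2]
def proj(c,X):
    f,cx,cy,P=c; x=P[:3,:3].T@(np.asarray(X)-P[:3,3]); return np.array([cx+f*x[0]/-x[2],cy-f*x[1]/-x[2]])
def two(c1,u1,c2,u2):
    p,d=ray(c1,u1);q,e=ray(c2,u2); A=np.array([d,-e]).T; s=np.linalg.lstsq(A,q-p,rcond=None)[0]
    a=p+d*s[0];b=q+e*s[1]; return (a+b)/2,np.linalg.norm(a-b)
E
python3 - <<'E'
from h import *
im=cv2.imread('pics/top0.png');t=cam('top');s=cam('scene')
g=im.min(2)
for (x0,y0,x1,y1,z) in [(170,185,210,220,.016),(225,215,262,250,.016),(205,135,230,162,.037)]:
    m=(g[y0:y1,x0:x1]>165).astype(np.uint8)
    n,l,st,ce=cv2.connectedComponentsWithStats(m)
    for k in range(1,n):
        if st[k,4]>8: u=ce[k]+[x0,y0]; print(u,st[k],onz(t,u,z).round(4))
# manual zoom points: zoom factor
def Z(x,y): return (155+x*210/660,85+y*190/597)
for nm,x,y,z in [('chip tray BL',130,134,.025),('tray FL',127,63,.034),('tray FR',281,60,.034),('bed FL',42,273,.03),('bed FR',410,270,.03),('bed BL',42,138,.03),('bed BR',410,131,.03),('master',93,195,.06),('knobtop',85,234,.108),('posttop',290,194,.084),('slidetop',380,187,.096),
 ('scr top',337,368,.073),('scrL',288,371,.021),('scrR',383,366,.021),('low1',407,276,.016),('low2',630,272,.016),('low3',637,404,.016),('low4',412,410,.016),('hi1',405,438,.045),('hi2',643,446,.045),('hi3',637,583,.045),('hi4',403,574,.045),('petri',534,208,.013)]:
    print(nm,onz(t,Z(x,y),z).round(4))
E
```

```text
[188.51775148 200.87573964] [  7   4  24  25 338] [0.5121 0.1325 0.016 ]
[243.47381546 232.43640898] [  7   6  24  24 401] [ 0.4338 -0.0067  0.016 ]
[212.875  144.1875] [ 5  6  6  7 32] [0.6527 0.0693 0.037 ]
[217.84848485 151.15151515] [11 13  5  8 33] [0.6355 0.0569 0.037 ]
chip tray BL [0.6959 0.1127 0.025 ]
tray FL [0.7507 0.114  0.034 ]
tray FR [ 0.753  -0.0079  0.034 ]
bed FL [0.5842 0.1808 0.03  ]
bed FR [ 0.5877 -0.1103  0.03  ]
bed BL [0.6917 0.182  0.03  ]
bed BR [ 0.6976 -0.11    0.03  ]
master [0.6423 0.1347 0.06  ]
knobtop [0.6076 0.1305 0.108 ]
posttop [ 0.6402 -0.0172  0.084 ]
slidetop [ 0.6439 -0.0834  0.096 ]
scr top [ 0.511  -0.0528  0.073 ]
scrL [ 0.5075 -0.0144  0.021 ]
scrR [ 0.5119 -0.0898  0.021 ]
low1 [ 0.5838 -0.109   0.016 ]
low2 [ 0.5877 -0.2862  0.016 ]
low3 [ 0.4828 -0.2915  0.016 ]
low4 [ 0.4769 -0.1133  0.016 ]
hi1 [ 0.4568 -0.1058  0.045 ]
hi2 [ 0.4519 -0.2883  0.045 ]
hi3 [ 0.3472 -0.2835  0.045 ]
hi4 [ 0.3523 -0.1045  0.045 ]
petri [ 0.639  -0.2106  0.013 ]
```

```bash
python3 - <<'E'
from h import *
o=ctrl.get_obs(); M=R(o['eef_rot']); print(M.round(3)); print(np.degrees(np.arctan2(M[1,2],M[0,2])), np.arctan2(M[1,1],M[0,1]))
E
```

```text
[[-0.001 -0.911  0.413]
 [-0.001  0.413  0.911]
 [-1.     0.    -0.001]]
65.60525909886168 2.715823740222217
```

Request:
step_arm:
  xyz:
    - [43,-25,0]
    - [70,-70,0]
    - [90,-115,0]
    - [110,-160,0]
    - [130,-205,0]
    - [150,-250,0]
    - [170,-295,0]
    - [190,-340,0]
    - [210,-385,0]
    - [230,-430,0]
  spin: [-0.12,-0.24,-0.36,-0.48,-0.6,-0.72,-0.84,-0.96,-1.08,-1.145]
  fingers: [100,100,100,100,100,100,100,100,100,100]

```text
time_s: 1.15
eef_pos: [0.4678, 0.0918, 0.2078]
eef_rot: [0.707, 0.002, 0.707, -0.001]
wrist_force: [0.8, 0.5, 0.3]
opening: 1.001
```

Request:
step_arm:
  xyz:
    - [15,-48,0]
    - [30,-96,0]
    - [43,-145,0]
    - [43,-145,0]
    - [43,-145,0]
  spin: [0,0,0,0,0]
  fingers: [100,100,100,100,100]

```text
time_s: 1.65
eef_pos: [0.5102, -0.0522, 0.2073]
eef_rot: [0.707, 0.001, 0.708, -0.001]
wrist_force: [-0.5, 1.3, -0.2]
opening: 1.002
```

```bash
python3 - <<'E'
from h import *
o,im=snap('wrist','w1.png'); print(o['eef_pos'],o['eef_rot'],o['q'])
E
```

```text
[ 0.51020331 -0.05222243  0.20727888] [ 0.7066996   0.00134687  0.70751202 -0.00077257] [-3.34027627e-01  4.23234267e-02  1.76052201e+00  4.03324790e-04
  1.34009835e+00 -3.31122780e-01]
```

View pics/w1.png

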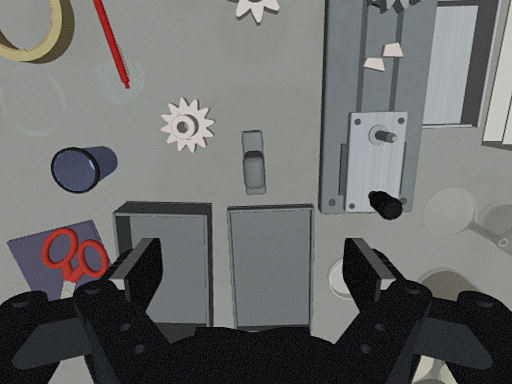

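```bash
python3 - <<'E'
import cv2
im=cv2.imread('pics/w1.png')
cv2.imwrite('pics/w1a.png',cv2.resize(im[115:215,200:310],(660,600),interpolation=cv2.INTER_CUBIC))
cv2.imwrite('pics/w1b.png',cv2.resize(im[0:220,310:450],(382,600),interpolation=cv2.INTER_CUBIC))
E
```

```text
(no output)
```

View pics/w1a.png

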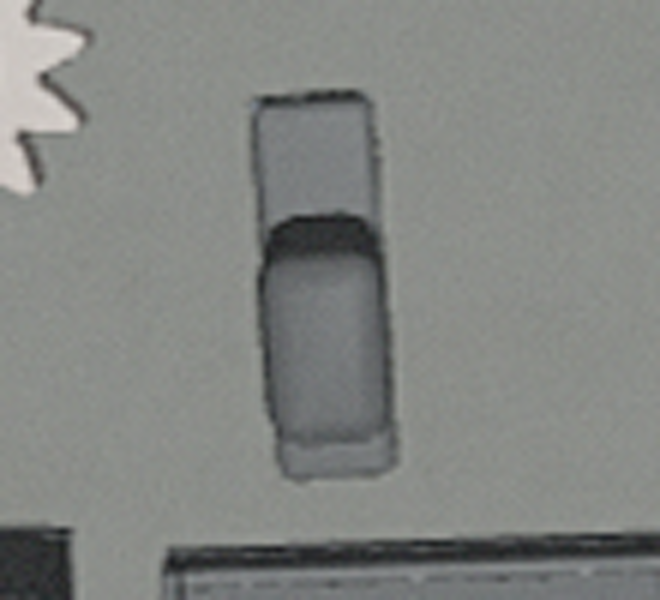

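View pics/w1b.png

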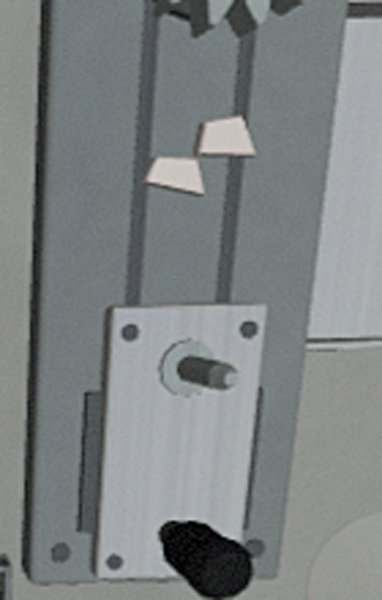

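```bash
python3 - <<'E'
from h import *
o=ctrl.get_obs(); c=cam('wrist',o)
A=lambda x,y:(200+x/6,115+y/6); B=lambda x,y:(310+x*140/382,y*220/600)
P=lambda n,u,z:print(n,onz(c,u,z).round(4))
for a in [(258,103),(370,98),(282,475),(396,468)]: P('foot',A(*a),.021)
for a in [(270,262),(376,258),(276,436),(388,432)]: P('handle top',A(*a),.073)
for n,a,z in [('bed NR',(27,580),.03),('bed FR',(272,577),.03),('bed front far',(47,0),.03),('bed back ', (345,20),.03),('post foot',(188,367),.047),('post top',(228,378),.084),('slide top',(225,570),.096),('carr a',(112,308),.047),('carr b',(267,305),.047),('carr c',(97,576),.047),('screw1',(130,331),.047),('screw2',(249,329),.047),('screw3',(114,562),.047),('chipA',(177,175),.037),('chipB',(226,138),.037)]: P(n,B(*a),z)
E
```

```text
foot [ 0.4989 -0.0147  0.021 ]
foot [ 0.5202 -0.0138  0.021 ]
foot [ 0.5032 -0.0887  0.021 ]
foot [ 0.5261 -0.0872  0.021 ]
handle top [ 0.5022 -0.0362  0.073 ]
handle top [ 0.5199 -0.0355  0.073 ]
handle top [ 0.5031 -0.0662  0.073 ]
handle top [ 0.5222 -0.0655  0.073 ]
bed NR [ 0.5906 -0.1091  0.03  ]
bed FR [ 0.6981 -0.1077  0.03  ]
bed front far [0.5843 0.1163 0.03  ]
bed back  [0.6943 0.1098 0.03  ]
post foot [ 0.6439 -0.0149  0.047 ]
post top [ 0.6429 -0.015   0.084 ]
slide top [ 0.6448 -0.0812  0.096 ]
carr a [0.6124 0.0074 0.047 ]
carr b [0.6714 0.0085 0.047 ]
carr c [ 0.6157 -0.1011  0.047 ]
screw1 [ 0.62   -0.0012  0.047 ]
screw2 [ 6.657e-01 -4.000e-04  4.700e-02]
screw3 [ 0.6222 -0.095   0.047 ]
chipA [0.6357 0.0559 0.037 ]
chipB [0.6526 0.0687 0.037 ]
```

Request:
step_arm:
  xyz:
    - [2,1,-45]
    - [2,1,-90]
    - [2,1,-130]
    - [2,1,-159]
    - [2,1,-159]
    - [2,1,-159]
    - [2,1,-159]
    - [2,1,-159]
    - [2,1,-159]
    - [2,1,-159]
  spin: [0.06,0.06,0.06,0.06,0.06,0.06,0.06,0.06,0.06,0.06]
  fingers: [60,60,60,60,60,0,0,0,0,0]

```text
time_s: 2.7
eef_pos: [0.5131, -0.0505, 0.0497]
eef_rot: [0.707, -0.021, 0.706, 0.021]
wrist_force: [-0.4, 0.8, 0.5]
opening: 0.004
```

```bash
python3 - <<'E'
from h import *
o,im=snap('wrist','w2.png'); print(o['eef_pos'],o['opening'])
E
```

```text
[ 0.5131321  -0.05053196  0.04974077] 0.003648799284966031
```

View pics/w2.png

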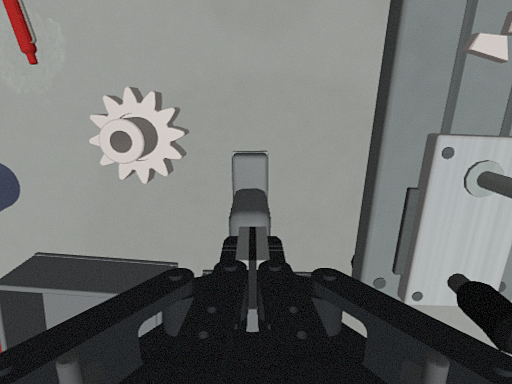

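```bash
python3 - <<'E'
from h import *
o=ctrl.get_obs(); c=cam('wrist',o); t=o['eef_pos']
print('tcp',proj(c,t),'tip',proj(c,t-[0,0,.011]))
for p in [(0.511,-.051,.073),(.512,-.0135,.021),(.512,-.034,.073)]: print(p,proj(c,p))
for uv,z in [((250,153),.021),((250,190),.073),((233,153),.021),((267,153),.021)]: print(onz(c,uv,z).round(4))
im=cv2.imread('pics/w2.png'); cv2.imwrite('pics/w2a.png',cv2.resize(im[140:340,190:310],(360,600)))
snap('top','t2.png'); im=cv2.imread('pics/t2.png'); cv2.imwrite('pics/t2a.png',cv2.resize(im[85:275,155:365],(660,597)))
E
```

```text
tcp [253.26390614 223.69160827] tip [253.16210028 216.93370028]
(0.511, -0.051, 0.073) [249.54926937 241.81720035]
(0.512, -0.0135, 0.021) [255.01895418 153.18483173]
(0.512, -0.034, 0.073) [253.57147942 210.68515423]
[ 0.5088 -0.0136  0.021 ]
[ 0.5096 -0.0234  0.073 ]
[ 0.4979 -0.0142  0.021 ]
[ 0.5197 -0.0129  0.021 ]
```

View pics/w2a.png

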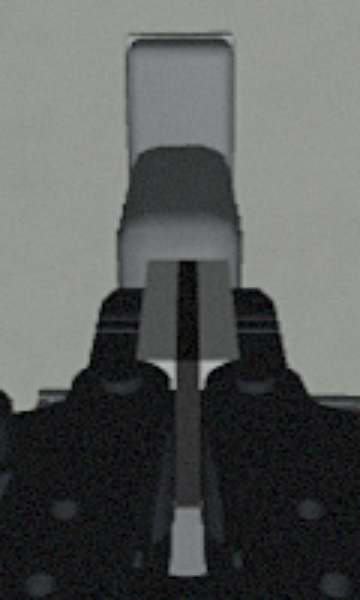

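View pics/t2a.png

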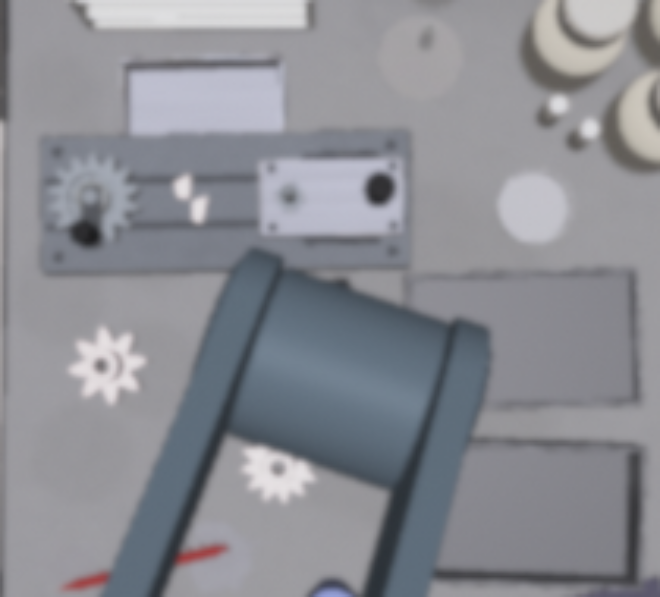

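```bash
python3 - <<'E'
from h import *
o,im=snap('scene','s2.png'); im=im[:,:,::-1]; cv2.imwrite('pics/s2a.png',cv2.resize(im[120:320,180:380],(600,600),interpolation=2))
c=cam('scene'); t=o['eef_pos']; print('tip',proj(c,t-[0,0,.011]),'tcp',proj(c,t),'hand top',proj(c,(.511,-.051,.073)))
E
```

```text
tip [278.47681764 217.23777558] tcp [278.5640506  213.87505728] hand top [279.76260234 206.65462632]
```

View pics/s2a.png

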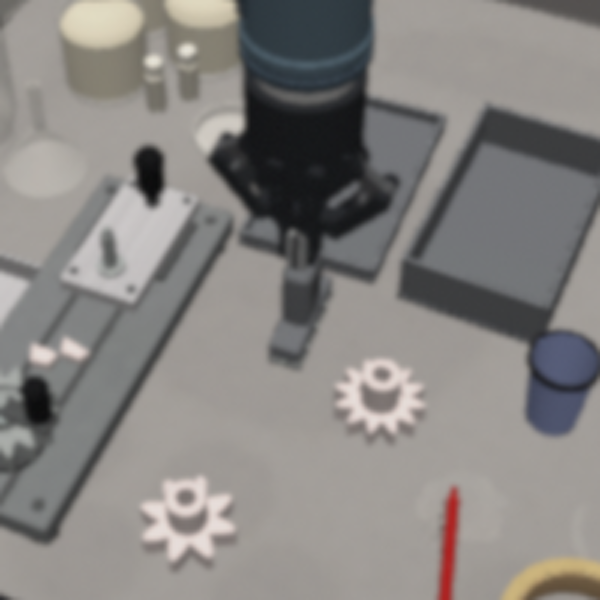

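Request:
step_arm:
  xyz:
    - [0,0,40]
    - [0,0,80]
    - [0,0,80]
    - [0,0,80]
  spin: [0,0,0,0]
  fingers: [0,0,0,0]

```text
time_s: 3.25
eef_pos: [0.5132, -0.0506, 0.1297]
eef_rot: [0.708, -0.021, 0.706, 0.021]
wrist_force: [-0.3, 0.4, -0.0]
opening: 0.002
```

```bash
python3 - <<'E'
from h import *
o,im=snap('scene','s3.png'); im=im[:,:,::-1]; cv2.imwrite('pics/s3a.png',cv2.resize(im[120:240,220:340],(600,600),interpolation=2))
c=cam('scene'); t=o['eef_pos']; print(t,'tip',5*(proj(c,t-[0,0,.011])-[220,120]),'tcp',5*(proj(c,t)-[220,120]),o['opening'])
c=cam('wrist',o);o,im=snap('wrist','w3.png');print('tip',proj(c,t-[0,0,.011]),(proj(c,t)))
E
```

```text
[ 0.51319262 -0.05062761  0.12974434] tip [295.53057727 356.44631087] tcp [296.02358134 337.36564408] 0.002014315749331928
tip [253.1458011  216.92626218] [253.26374295 223.69140299]
```

View pics/s3a.png

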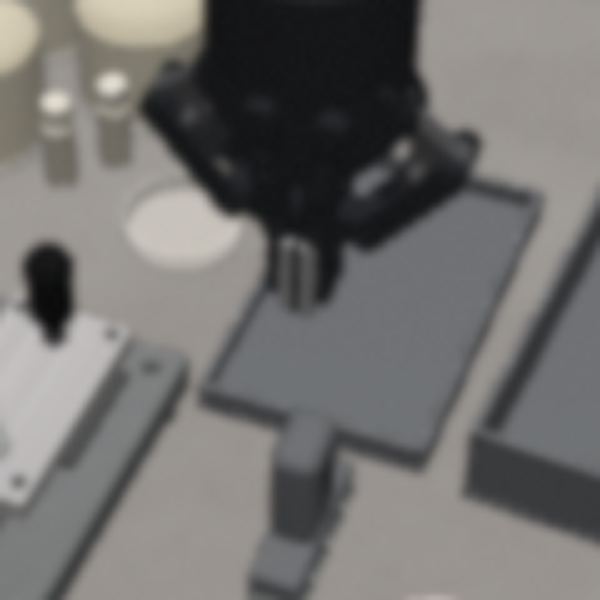

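View pics/w3.png

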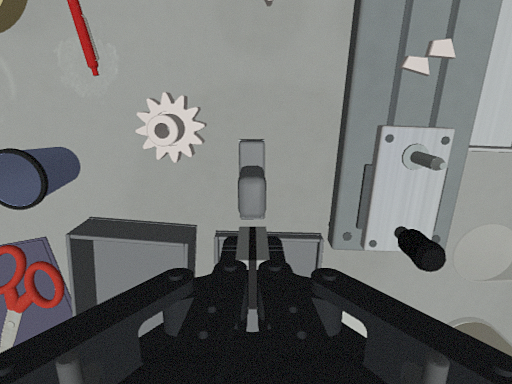

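```bash
python3 - <<'E'
from h import *
o=ctrl.get_obs(); c=cam('wrist',o); t=o['eef_pos'];s=cam('scene')
M=R(o['eef_rot'])
for x in (.011,0,-.01,-.02,-.025,-.03):
  print(x,[proj(c,t+M@np.array([x,y,0])).round(1)[1] for y in (-.011,0,.011)],[(5*(proj(s,t+M@np.array([x,y,0]))-[220,120])).round(0) for y in (-.011,0,.011)])
E
```

```text
0.011 [np.float64(233.3), np.float64(216.9), np.float64(200.1)] [array([308., 343.]), array([299., 362.]), array([289., 381.])]
0 [np.float64(240.9), np.float64(223.7), np.float64(205.9)] [array([308., 324.]), array([299., 343.]), array([290., 362.])]
-0.01 [np.float64(248.6), np.float64(230.6), np.float64(211.9)] [array([309., 307.]), array([300., 326.]), array([290., 345.])]
-0.02 [np.float64(257.2), np.float64(238.3), np.float64(218.6)] [array([309., 289.]), array([300., 308.]), array([291., 327.])]
-0.025 [np.float64(262.0), np.float64(242.5), np.float64(222.2)] [array([310., 280.]), array([300., 299.]), array([291., 318.])]
-0.03 [np.float64(267.0), np.float64(247.0), np.float64(226.1)] [array([310., 271.]), array([301., 289.]), array([291., 308.])]
```

Request:
step_arm:
  xyz:
    - [-1,0,0]
    - [-1,0,0]
    - [-1,0,0]
    - [-1,0,0]
    - [-1,0,-45]
    - [-1,0,-80]
    - [-1,0,-110]
    - [-1,0,-127]
    - [-1,0,-127]
    - [-1,0,-127]
  spin: [0,0,0,0,0,0,0,0,0,0]
  fingers: [65,65,65,65,65,65,65,65,65,65]

```text
time_s: 4.35
eef_pos: [0.5116, -0.0504, 0.002]
eef_rot: [0.707, -0.021, 0.707, 0.021]
wrist_force: [0.4, 0.1, -0.1]
opening: 0.648
```

Request:
step_arm:
  xyz:
    - [0,0,0]
    - [0,0,0]
    - [0,0,0]
    - [0,0,0]
    - [0,0,0]
  spin: [0,0,0,0,0]
  fingers: [0,0,0,0,0]

```text
time_s: 4.85
eef_pos: [0.5127, -0.0508, 0.0031]
eef_rot: [0.708, -0.022, 0.706, 0.021]
wrist_force: [-1.5, -0.3, 6.8]
opening: 0.249
```

```bash
python3 - <<'E'
from h import *
o,im=snap('wrist','w4.png');print(o)
E
```

```text
{'time_s': 4.85, 'q': array([-3.29360768e-01,  3.37097256e-01,  1.88920599e+00, -2.82102964e-05,
        9.12772516e-01, -3.89324669e-01]), 'dq': array([ 1.15477406e-03, -2.92461915e-04, -1.69813356e-03, -6.74963681e-04,
        8.15064325e-06,  4.26393064e-04]), 'joint_efforts': array([ 7.92552112e-02, -3.98808539e+01, -2.40078896e+01,  4.01166652e-02,
       -2.68400107e-01,  2.51892801e-03]), 'eef_pos': array([ 0.51268306, -0.05075717,  0.00314021]), 'eef_rot': array([ 0.70761849, -0.02152365,  0.70595801,  0.02088301]), 'wrist_force': array([-1.47186904, -0.26733085,  6.84688186]), 'torque': array([0.00974449, 0.13494839, 0.00836396]), 'opening': 0.24878311812496975}
```

View pics/w4.png

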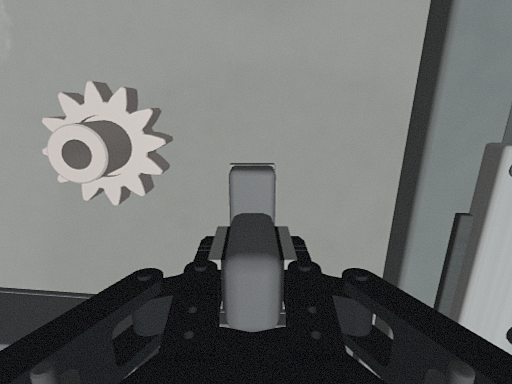

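Request:
step_arm:
  xyz:
    - [0,0,20]
    - [0,0,45]
    - [0,20,65]
    - [0,55,65]
    - [0,90,65]
    - [20,103,65]
    - [60,103,65]
    - [85,103,65]
    - [85,103,65]
    - [85,103,65]
  spin: [0,0,-0.035,-0.035,-0.035,-0.035,-0.035,-0.035,-0.035,-0.035]
  fingers: [0,0,0,0,0,0,0,0,0,0]

```text
time_s: 5.9
eef_pos: [0.5959, 0.0528, 0.0663]
eef_rot: [0.707, -0.009, 0.708, 0.009]
wrist_force: [-0.7, 0.2, -1.0]
opening: 0.251
```

```bash
python3 - <<'E'
from h import *
o,im=snap('wrist','w5.png');print(o['eef_pos'],o['wrist_force'],o['opening'])
snap('scene','s5.png')
E
```

```text
[0.59587809 0.0528174  0.06627064] [-0.66014027  0.19356682 -1.03002054] 0.2509756821921163
```

View pics/w5.png

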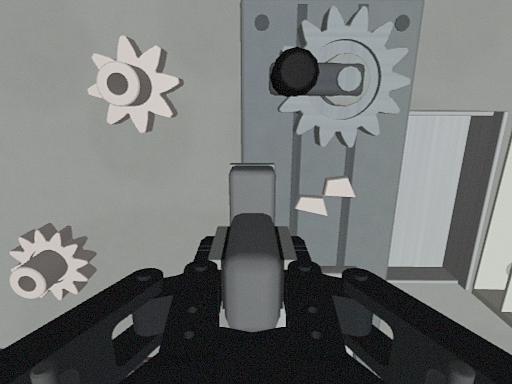

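View pics/s5.png

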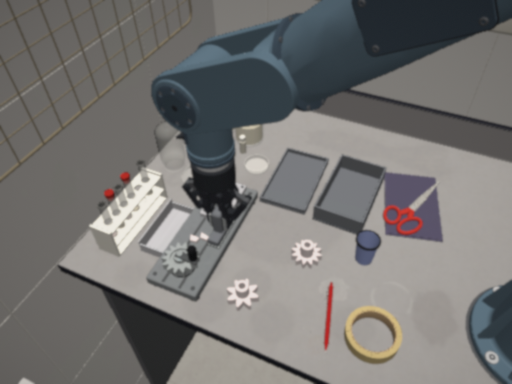

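Request:
step_arm:
  xyz:
    - [4,0,-15]
    - [4,0,-26]
    - [4,0,-32]
    - [4,0,-33]
    - [4,0,-34]
    - [4,0,-34]
  spin: [0,0,0,0,0,0]
  fingers: [0,0,0,0,0,0]

```text
time_s: 6.6
eef_pos: [0.5991, 0.0528, 0.0331]
eef_rot: [0.706, -0.009, 0.708, 0.009]
wrist_force: [-7.2, 0.9, 10.5]
opening: 0.249
```

```bash
python3 - <<'E'
from h import *
o,im=snap('wrist','w6.png');print(o['eef_pos'],o['wrist_force'],o['opening'])
E
```

```text
[0.59906783 0.05275825 0.03306527] [-7.22418696  0.91728737 10.51244935] 0.24866629312827573
```

View pics/w6.png

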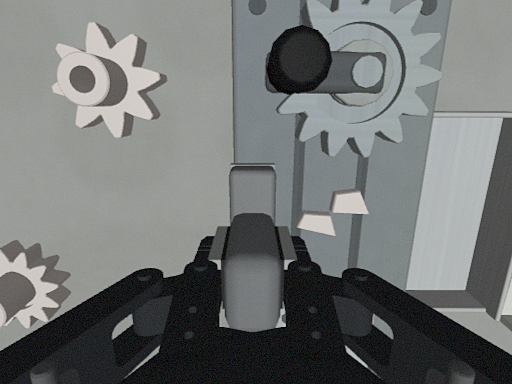

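Request:
step_arm:
  xyz:
    - [10,0,0]
    - [20,0,0]
    - [30,1,0]
    - [40,1,0]
    - [50,1,0]
    - [60,1,0]
    - [70,2,0]
    - [80,2,0]
    - [88,2,0]
    - [95,2,0]
  spin: [0,0,0,0,0,0,0,0,0,0]
  fingers: [0,0,0,0,0,0,0,0,0,0]

```text
time_s: 7.65
eef_pos: [0.6945, 0.0547, 0.0331]
eef_rot: [0.706, -0.009, 0.708, 0.009]
wrist_force: [-6.7, -1.1, 9.6]
opening: 0.254
```

```bash
python3 - <<'E'
from h import *
o,im=snap('wrist','w7.png');print(o['eef_pos'],o['wrist_force'],o['opening'])
E
```

```text
[0.69453953 0.05472213 0.03307546] [-6.74079371 -1.13764858  9.62132887] 0.25398670594158623
```

View pics/w7.png

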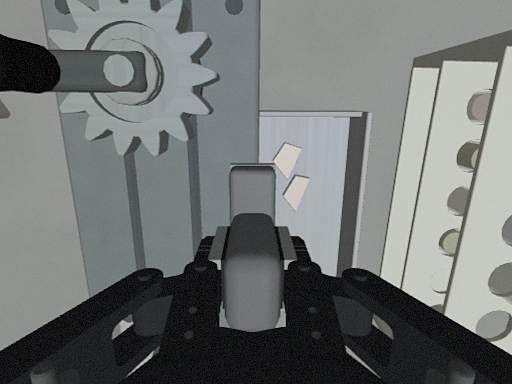

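Request:
step_arm:
  xyz:
    - [0,0,20]
    - [0,0,45]
    - [-45,0,45]
    - [-90,0,45]
    - [-135,0,45]
    - [-170,-35,45]
    - [-182,-80,40]
    - [-182,-106,20]
    - [-182,-106,-10]
    - [-182,-106,-20]
  spin: [0,0,0,0,0,0,0,0,0,0]
  fingers: [0,0,0,0,0,0,0,0,0,0]

```text
time_s: 8.7
eef_pos: [0.5108, -0.0514, 0.01]
eef_rot: [0.705, -0.008, 0.709, 0.009]
wrist_force: [-0.8, 0.2, -1.8]
opening: 0.244
```

Request:
step_arm:
  xyz:
    - [0,0,-4]
    - [0,0,-8]
    - [0,0,-10]
    - [0,0,-10]
    - [0,0,-10]
  spin: [0,0,0,0,0]
  fingers: [0,0,0,0,0]

```text
time_s: 9.2
eef_pos: [0.5141, -0.0512, 0.0034]
eef_rot: [0.707, -0.009, 0.707, 0.009]
wrist_force: [0.0, 0.1, -1.9]
opening: 0.249
```

Request:
step_arm:
  xyz:
    - [0,0,-1]
    - [0,0,-1]
    - [0,0,-1]
    - [0,0,-1]
  spin: [0,0,0,0]
  fingers: [0,0,0,0]

```text
time_s: 9.6
eef_pos: [0.5142, -0.0513, 0.0031]
eef_rot: [0.707, -0.009, 0.707, 0.009]
wrist_force: [-2.3, 2.1, 8.3]
opening: 0.248
```

Contact with the worktop. Release and rise.

Request:
step_arm:
  xyz:
    - [0,0,0]
    - [0,0,0]
    - [0,0,0]
    - [0,0,20]
    - [0,0,60]
    - [0,0,105]
    - [-30,0,150]
    - [-60,20,180]
    - [-60,20,180]
    - [-60,20,180]
  spin: [0,0,0,0,0,0,0,0,0,0]
  fingers: [50,65,65,65,65,65,65,80,100,100]

```text
time_s: 10.6
eef_pos: [0.454, -0.0314, 0.1829]
eef_rot: [0.708, -0.009, 0.706, 0.009]
wrist_force: [-0.3, -0.5, -0.1]
opening: 0.995
```

```bash
python3 - <<'E'
from h import *
o,im=snap('wrist','w8.png');print(o['eef_pos'],o['eef_rot'],o['wrist_force'],o['opening'])
o,im=snap('top','t8.png'); cv2.imwrite('pics/t8a.png',cv2.resize(im[85:275,155:365,::-1],(660,597),interpolation=2))
E
```

```text
[ 0.45396549 -0.03137189  0.18286992] [ 0.70816817 -0.00944627  0.7059287   0.00856076] [-0.2538432  -0.46059382 -0.12570783] 0.9949715341508772
```

View pics/w8.png

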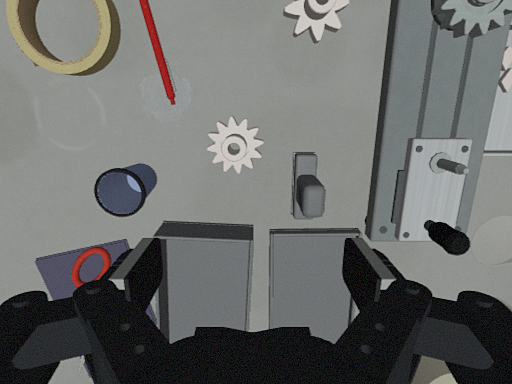

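View pics/t8a.png

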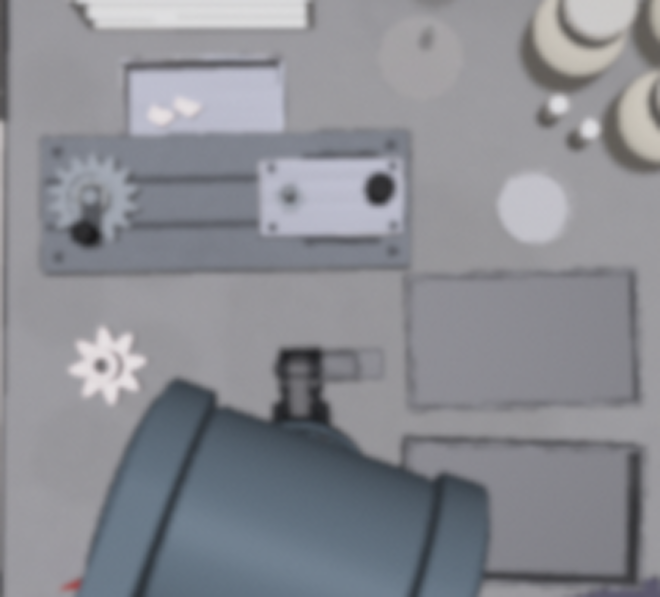

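```bash
cat >> h.py <<'E'
def rect(im,c,cx,cy,z,half=.06,ppm=5000):
    "metric patch: column=+x world, row=-y"
    n=int(2*half*ppm)
    w=np.array([[cx-half,cy+half,z],[cx+half,cy+half,z],[cx+half,cy-half,z],[cx-half,cy-half,z]])
    src=np.float32([proj(c,p) for p in w]); dst=np.float32([[0,0],[n,0],[n,n],[0,n]])
    return cv2.warpPerspective(im,cv2.getPerspectiveTransform(src,dst),(n,n),flags=cv2.INTER_CUBIC)
def gear(im,c,cx,cy,z,N,r0,r1,thr=150,half=.06,ppm=5000):
    p=rect(im,c,cx,cy,z,half,ppm); m=(p.min(2)>thr).astype(np.uint8)
    n,l,st,ce=cv2.connectedComponentsWithStats(m); k=1+np.argmax(st[1:,4]); m=(l==k).astype(np.uint8)
    pts=cv2.findNonZero(m); (u,v),r=cv2.minEnclosingCircle(pts)
    X=cx-half+u/ppm; Y=cy+half-v/ppm
    th=np.arange(0,2*np.pi,2*np.pi/720); best=[]
    s=0
    prof=np.zeros(720)
    for rr in np.arange(r0,r1,.0005):
        uu=(u+rr*ppm*np.cos(th)).astype(np.float32);vv=(v-rr*ppm*np.sin(th)).astype(np.float32)
        prof+=cv2.remap(m.astype(np.float32),uu[None],vv[None],1)[0]
    F={n:abs(np.sum(prof*np.exp(-1j*n*th))) for n in (8,11,12,14,16)}
    ph=-np.angle(np.sum(prof*np.exp(-1j*N*th)))/N
    return X,Y,r/ppm,ph,F,p,m
E
python3 - <<'E'
from h import *
o=ctrl.get_obs(); c=cam('wrist',o); im=cv2.imread('pics/w8.png')
x,y=onz(c,(236,146),.016)[:2]
g=gear(im,c,x,y,.016,12,.025,.030)
print([round(v,4) for v in g[:4]],{k:int(v) for k,v in g[4].items()}); cv2.imwrite('pics/g12.png',g[5]); M=R(o['eef_rot']);print(np.arctan2(M[1,2],M[0,2]))
# bore at z .04 
b=rect(im,c,x,y,.04); cv2.imwrite('pics/g12b.png',b)
E
```

```text
[np.float64(0.433), np.float64(-0.0079), 0.0317, np.float64(0.1447)] {8: 24, 11: 105, 12: 2106, 14: 49, 16: 15}
0.02499730974880428
```

View pics/g12.png

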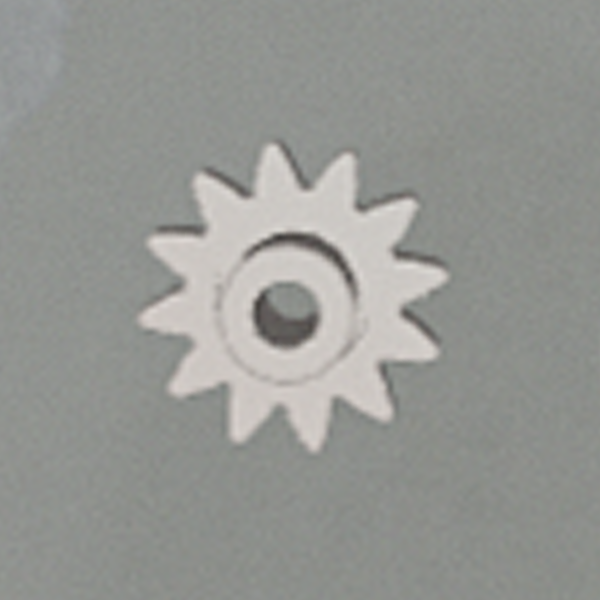

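View pics/g12b.png

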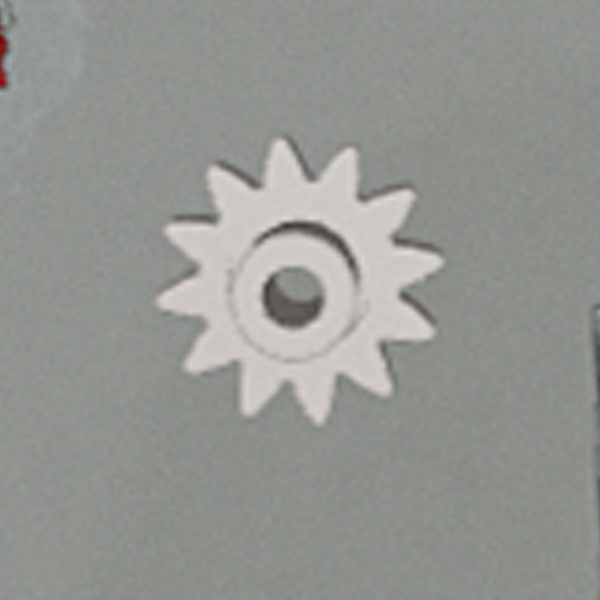

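```bash
python3 - <<'E'
from h import *
o=ctrl.get_obs(); o['eef_pos']=np.array([0.59587809,0.0528174,0.06627064]); c=cam('wrist',o); im=cv2.imread('pics/w5.png')
p=rect(im,c,.6397,.135,.063); cv2.imwrite('pics/m.png',p)
p=rect(im,c,.6397,.135,.093); cv2.imwrite('pics/m2.png',p)
E
```

```text
(no output)
```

View pics/m.png

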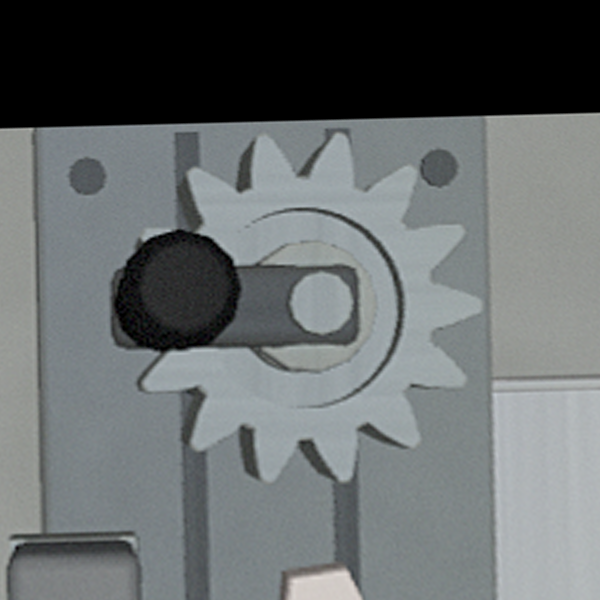

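Request:
step_arm:
  xyz:
    - [-21,23,0]
    - [-21,23,-45]
    - [-21,23,-90]
    - [-21,23,-130]
    - [-21,23,-165]
    - [-21,23,-180]
    - [-21,23,-192]
    - [-21,23,-192]
    - [-21,23,-192]
  spin: [0,0,0,0,0,0,0,0,0]
  fingers: [75,75,75,75,75,75,75,75,75]

```text
time_s: 11.6
eef_pos: [0.4326, -0.0085, -0.0104]
eef_rot: [0.707, -0.009, 0.707, 0.009]
wrist_force: [-0.0, 0.6, -0.7]
opening: 0.753
```

```bash
python3 - <<'E'
from h import *
o,im=snap('wrist','w9.png');print(o['eef_pos'],o['wrist_force'],o['opening'])
E
```

```text
[ 0.43256304 -0.00845715 -0.01043263] [-0.03103851  0.55407447 -0.73666196] 0.7532050176595284
```

View pics/w9.png

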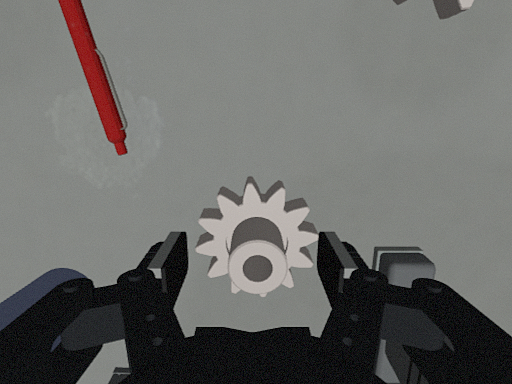

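Request:
step_arm:
  xyz:
    - [2,0,0]
    - [2,0,0]
    - [2,0,0]
    - [2,0,0]
    - [2,0,0]
    - [2,0,0]
  spin: [0,0,0,0,0,0]
  fingers: [75,0,0,0,0,0]

```text
time_s: 12.25
eef_pos: [0.4353, -0.0091, -0.0075]
eef_rot: [0.707, -0.01, 0.707, 0.009]
wrist_force: [-11.4, -0.4, 30.5]
opening: 0.28
```

Request:
step_arm:
  xyz:
    - [0,0,20]
    - [0,0,60]
    - [0,0,105]
    - [0,0,140]
    - [0,0,140]
  spin: [0,0,0,0,0]
  fingers: [0,0,0,0,0]

```text
time_s: 12.75
eef_pos: [0.4384, -0.0093, 0.1353]
eef_rot: [0.711, -0.01, 0.703, 0.008]
wrist_force: [1.7, 0.6, -0.5]
opening: 0.279
```

```bash
python3 - <<'E'
from h import *
o,im=snap('wrist','w10.png');print(o['eef_pos'],o['wrist_force'],o['opening'])
E
```

```text
[ 0.43836773 -0.00933927  0.13532271] [ 1.72902649  0.6074205  -0.4700951 ] 0.27875132087819715
```

View pics/w10.png

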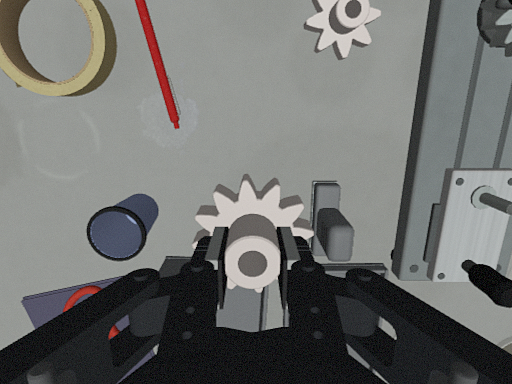

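```bash
cat > m.py <<'E'
from h import *
import sys
def held(im,o,dz=.0075,N=12):
    c=cam('wrist',o); e=o['eef_pos']; zt=e[2]+dz+.016
    p=rect(im,c,e[0],e[1],zt); m=(p.min(2)>120).astype(np.uint8)
    cv2.imwrite('pics/held.png',p)
    # tips: use white pixels with y>e1 only ; circle profile
    n=600; best=None
    th=np.radians(np.arange(15,165,.5))
    for dx in np.arange(-.004,.0041,.0005):
        for dy in np.arange(-.005,.0051,.0005):
            u=300+dx*5000;v=300-dy*5000
            s=0;pr=np.zeros(len(th))
            for rr in np.arange(.024,.031,.0005):
                pr+=cv2.remap(m.astype(np.float32),np.float32([u+rr*5000*np.cos(th)]),np.float32([v-rr*5000*np.sin(th)]),1)[0]
            a=np.sum((pr-pr.mean())*np.exp(-1j*N*th))
            if best is None or abs(a)>best[0]: best=(abs(a),dx,dy,-np.angle(a)/N)
    return best
E
python3 - <<'E'
from m import *
o=ctrl.get_obs(); c=cam('wrist',o); im=cv2.imread('pics/w10.png'); e=o['eef_pos']
print(e,held(im,o)); print('hub',onz(c,(251,263),e[2]+.0475))
M=R(o['eef_rot']);print(M.round(3))
E
```

```text
[ 0.43660614 -0.00887191  0.13258341] (np.float64(1005.7262127969572), np.float64(-0.001), np.float64(-0.0005000000000000039), np.float64(0.1381328450056523))
hub [ 0.43511226 -0.00774808  0.18008341]
[[ 0.006 -0.025  1.   ]
 [-0.002  1.     0.025]
 [-1.    -0.002  0.006]]
```

View pics/held.png

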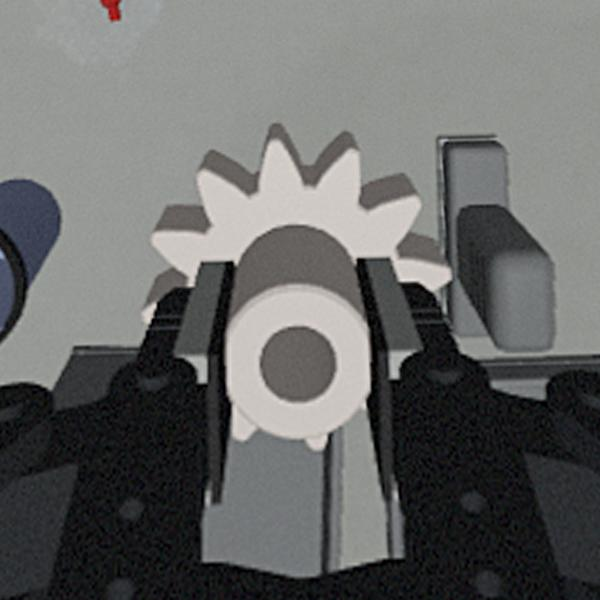

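Request:
step_arm:
  xyz:
    - [40,-1,0]
    - [80,-3,0]
    - [120,-4,0]
    - [160,-6,0]
    - [195,-7,0]
    - [207,-7,0]
    - [207,-7,0]
    - [207,-7,0]
  spin: [-0.03,-0.06,-0.09,-0.09,-0.09,-0.09,-0.09,-0.09]
  fingers: [0,0,0,0,0,0,0,0]

```text
time_s: 13.6
eef_pos: [0.6398, -0.015, 0.1276]
eef_rot: [0.705, 0.023, 0.708, -0.023]
wrist_force: [0.3, -0.6, -0.1]
opening: 0.282
```

```bash
python3 - <<'E'
from m import *
o,im=snap('wrist','w11.png');o,im=snap('wrist','w11.png');e=o['eef_pos'];print(e,o['eef_rot'],o['opening']); print(held(im,o))
snap('scene','s11.png')
i=cv2.imread('pics/s11.png'); cv2.imwrite('pics/s11a.png',cv2.resize(i[130:310,110:310],(660,600),interpolation=2))
E
```

```text
[ 0.63975918 -0.01500883  0.12811437] [ 0.70558791  0.02311234  0.70787915 -0.02277329] 0.27947400640861947
(np.float64(1077.2087121365325), np.float64(-0.0005), np.float64(-4.336808689942018e-18), np.float64(0.05726401359083599))
```

View pics/w11.png

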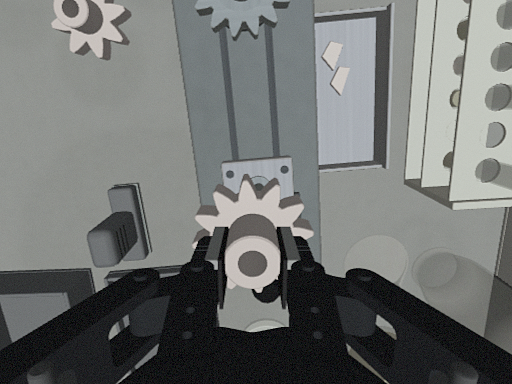

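View pics/s11a.png

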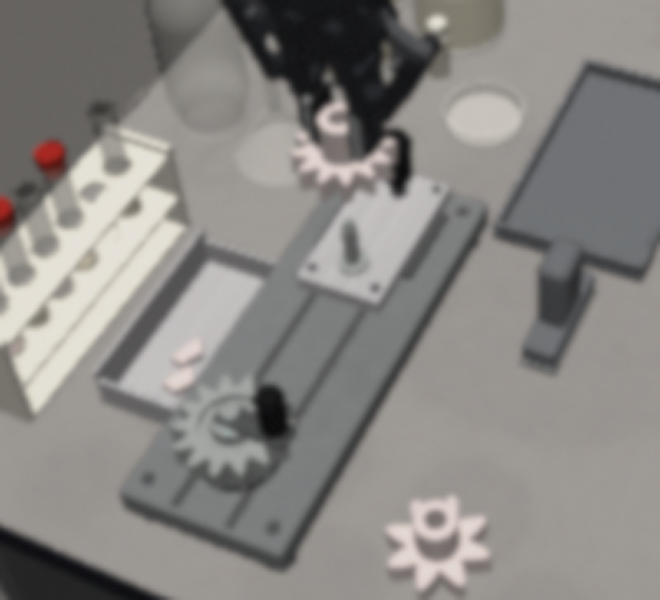

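```bash
python3 - <<'E'
from m import *
o=ctrl.get_obs();c=cam('wrist',o)
i=cv2.imread('pics/w11.png'); cv2.imwrite('pics/w11a.png',cv2.resize(i[140:200,200:320],(800,400),interpolation=2))
for u in [(230,175),(285.5,170),(259,183)]: print(onz(c,u,.047))
t=cam('top');s=cam('scene')
# triangulate post tip: top0 zoom(290,194); scene zoom0 (302,168)
print(two(t,(155+290*210/660,85+194*190/597),s,(130+302*210/740,150+168*170/600)))
print(two(t,(155+290*210/660,85+194*190/597),s,(110+348*200/660,130+224*.3)))
E
```

```text
[ 0.62181346 -0.00385104  0.047     ]
[ 0.66832652 -0.00252901  0.047     ]
[ 0.64564565 -0.0123001   0.047     ]
(array([ 0.64168521, -0.01672265,  0.07707865]), np.float64(0.0011548738072617083))
(array([ 0.64178028, -0.01663821,  0.07833212]), np.float64(0.0017329143676746493))
```

View pics/w11a.png

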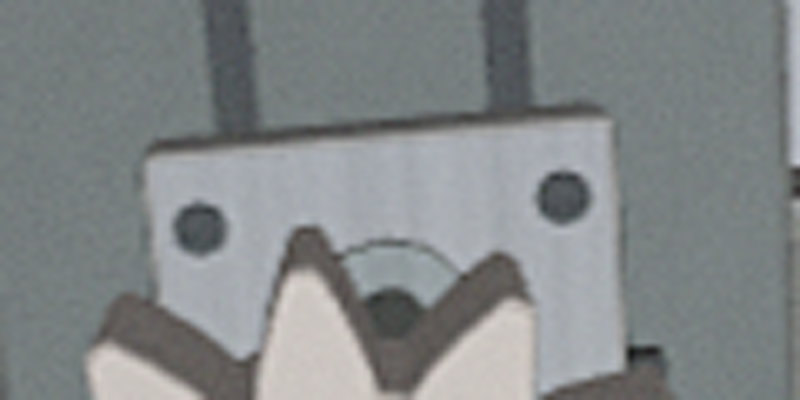

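Request:
step_arm:
  xyz:
    - [2,-2,-15]
    - [2,-2,-25]
    - [2,-2,-25]
    - [2,-2,-25]
  spin: [0,0,0,0]
  fingers: [0,0,0,0]

```text
time_s: 14.15
eef_pos: [0.6428, -0.0172, 0.1039]
eef_rot: [0.706, 0.023, 0.707, -0.023]
wrist_force: [-0.1, -0.9, -0.0]
opening: 0.283
```

```bash
python3 - <<'E'
from m import *
o,im=snap('wrist','w12.png');e=o['eef_pos'];print(e,o['eef_rot'],o['opening']); print(held(im,o))
i=im[:,:,::-1]; cv2.imwrite('pics/w12a.png',cv2.resize(i[130:310,170:340],(567,600),interpolation=2))
E
```

```text
[ 0.64284131 -0.01723761  0.1039184 ] [ 0.70617134  0.02310443  0.70729343 -0.02289601] 0.28298470737453507
(np.float64(992.509877404012), np.float64(-0.0005), np.float64(-0.0005000000000000039), np.float64(0.04701190049869238))
```

View pics/w12a.png

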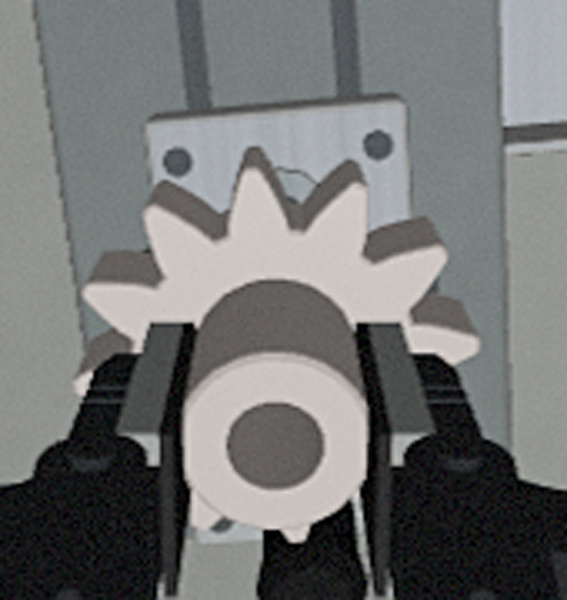

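```bash
python3 - <<'E'
from m import *
o=ctrl.get_obs();c=cam('wrist',o)
for u in [(223.1,178.3),(283.1,173.5)]: print(onz(c,u,.047))
e=o['eef_pos']
for u,z in [((170+275/3.333,130+446/3.333),.0075+.04)]: print('bore',e,onz(c,u,e[2]+z)-e)
E
```

```text
[ 0.62181229 -0.00268126  0.047     ]
[ 0.66724066 -0.00186025  0.047     ]
bore [ 0.64338174 -0.01731967  0.10458924] [-0.00035492  0.00061963  0.0475    ]
```

Request:
step_arm:
  xyz:
    - [1,0,-10]
    - [1,0,-20]
    - [1,0,-28]
    - [1,0,-34]
    - [1,0,-38]
    - [1,0,-38]
  spin: [0,0,0,0,0,0]
  fingers: [0,0,0,0,0,0]

```text
time_s: 14.8
eef_pos: [0.6439, -0.0172, 0.0658]
eef_rot: [0.706, 0.023, 0.707, -0.023]
wrist_force: [-0.6, -0.1, -0.9]
opening: 0.276
```

Request:
step_arm:
  xyz:
    - [0,0,-6]
    - [0,0,-12]
    - [0,0,-17]
    - [0,0,-21]
    - [0,0,-23]
    - [0,0,-23]
  spin: [0,0,0,0,0,0]
  fingers: [0,0,0,0,0,0]

```text
time_s: 15.4
eef_pos: [0.6442, -0.0173, 0.0433]
eef_rot: [0.706, 0.023, 0.707, -0.023]
wrist_force: [0.3, 0.5, -0.7]
opening: 0.279
```

```bash
python3 - <<'E'
from m import *
o,im=snap('wrist','w13.png');e=o['eef_pos'];print(e,o['wrist_force'])
i=im[:,:,::-1]; cv2.imwrite('pics/w13a.png',cv2.resize(i[130:310,170:340],(567,600),interpolation=2))
E
```

```text
[ 0.64423139 -0.01726084  0.04333815] [ 0.26086833  0.5499319  -0.67029962]
```

View pics/w13a.png

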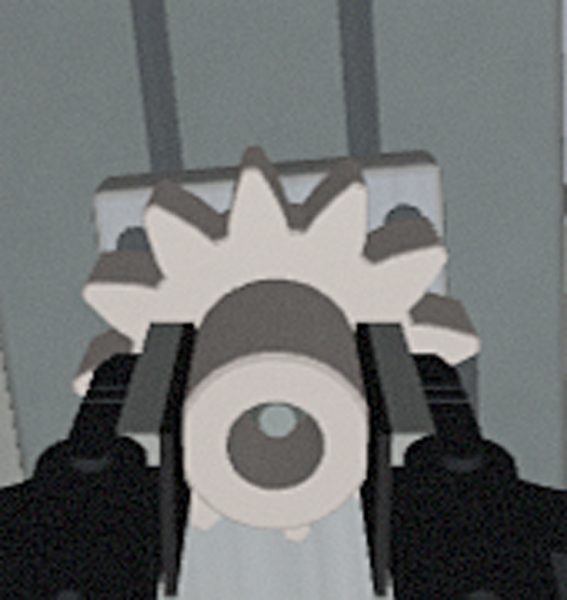

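Request:
step_arm:
  xyz:
    - [0,0,-3]
    - [0,0,-4]
    - [0,0,-4]
  spin: [0,0,0]
  fingers: [0,0,0]

```text
time_s: 15.75
eef_pos: [0.6445, -0.0173, 0.0398]
eef_rot: [0.707, 0.023, 0.707, -0.023]
wrist_force: [0.7, -0.3, -1.6]
opening: 0.277
```

Request:
step_arm:
  xyz:
    - [0,0,-1]
    - [0,0,-2]
    - [0,0,-2]
    - [0,0,-2]
  spin: [0,0,0,0]
  fingers: [0,0,0,0]

```text
time_s: 16.15
eef_pos: [0.6447, -0.0173, 0.0395]
eef_rot: [0.707, 0.023, 0.707, -0.023]
wrist_force: [-5.4, 0.5, 9.6]
opening: 0.281
```

Request:
step_arm:
  xyz:
    - [0,0,0]
    - [0,0,0]
    - [0,0,0]
    - [0,0,20]
    - [0,0,50]
    - [0,0,90]
    - [0,0,120]
    - [0,-40,120]
    - [0,-66,120]
    - [0,-66,120]
  spin: [0,0,0,0,0,0,0,0,0,0]
  fingers: [40,60,60,60,60,60,60,60,60,60]

```text
time_s: 17.15
eef_pos: [0.6445, -0.0867, 0.1579]
eef_rot: [0.707, 0.024, 0.707, -0.025]
wrist_force: [0.1, 0.8, -0.4]
opening: 0.602
```

```bash
python3 - <<'E'
from m import *
snap('wrist','w14.png');o,im=snap('wrist','w14.png');e=o['eef_pos'];print(e,o['wrist_force'],o['opening'])
E
```

```text
[ 0.64428937 -0.0848667   0.15748094] [ 0.90960855  0.38474875 -0.56921191] 0.6049593330541012
```

View pics/w14.png

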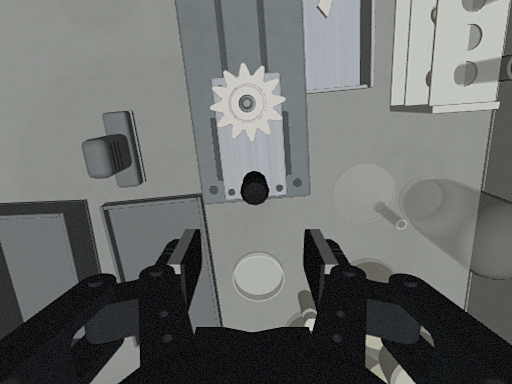

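```bash
python3 - <<'E'
from m import *
o=ctrl.get_obs();c=cam('wrist',o); im=cv2.imread('pics/w14.png')
i=im[160:215,220:290]; cv2.imwrite('pics/w14a.png',cv2.resize(i,(700,550),interpolation=2))
x,y=onz(c,(247,103),.063)[:2]
g=gear(im,c,x,y,.063,12,.025,.030,thr=165); print(g[:5])
cv2.imwrite('pics/g.png',g[5])
print(np.degrees(0))
E
```

```text
(np.float64(0.6443681177212329), np.float64(-0.030747755419937704), 0.04649175720214844, np.float64(-0.014606979816251288), {8: np.float64(73.93067494745375), 11: np.float64(230.92834883241036), 12: np.float64(13.96057714896225), 14: np.float64(257.4067781239634), 16: np.float64(156.2359208275953)})
0.0
```

View pics/w14a.png

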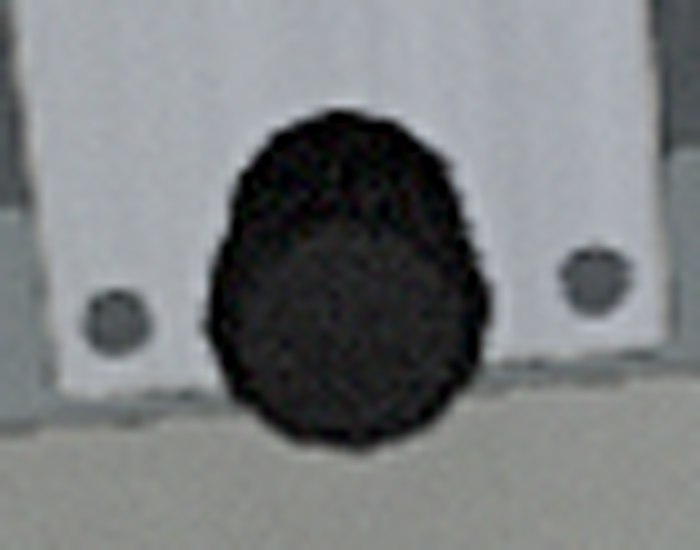

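View pics/g.png

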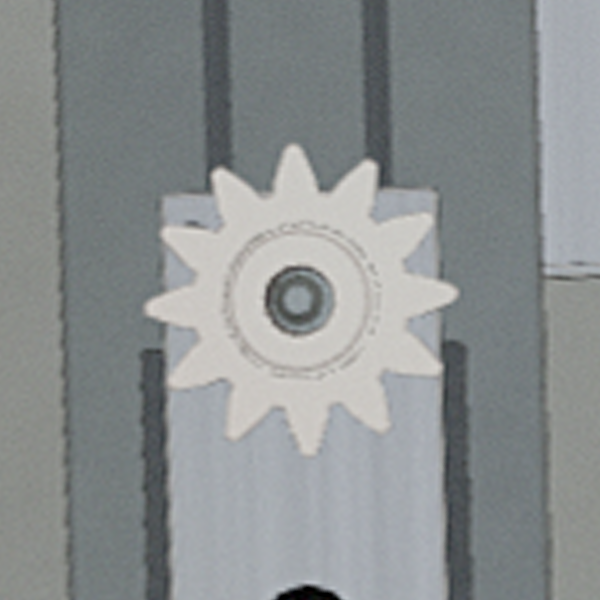

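```bash
python3 - <<'E'
from m import *
o=ctrl.get_obs();c=cam('wrist',o); 
print(o['eef_pos'],onz(c,(255,192.7),.096),onz(c,(247,103),.063), onz(c,(220+118/10,160+322/10),.047),onz(c,(220+595/10,160+282/10),.047))
E
```

```text
[ 0.64417006 -0.08360344  0.15730054] [ 0.64593352 -0.08290116  0.096     ] [ 0.64386812 -0.01531296  0.063     ] [ 0.62359201 -0.09538963  0.047     ] [ 0.66882425 -0.0944007   0.047     ]
```

Request:
step_arm:
  xyz:
    - [2,1,-40]
    - [2,1,-80]
    - [2,1,-110]
    - [2,1,-124]
    - [2,1,-124]
    - [2,1,-124]
    - [2,1,-124]
    - [2,1,-124]
    - [2,1,-124]
    - [2,1,-124]
  spin: [0,0,0,0,0,0,0,0,0,0]
  fingers: [70,70,70,70,70,70,0,0,0,0]

```text
time_s: 18.25
eef_pos: [0.6462, -0.0825, 0.0358]
eef_rot: [0.707, 0.023, 0.707, -0.023]
wrist_force: [-6.3, 1.5, 9.3]
opening: 0.246
```

Request:
step_arm:
  xyz:
    - [0,10,0]
    - [0,20,0]
    - [-1,30,0]
    - [-1,40,0]
    - [-1,50,0]
    - [-1,60,0]
    - [-2,68,0]
    - [-2,74,0]
    - [-2,77,0]
    - [-2,77,0]
  spin: [0,0,0,0,0,0,0,0,0,0]
  fingers: [0,0,0,0,0,0,0,0,0,0]

```text
time_s: 19.25
eef_pos: [0.6446, -0.0055, 0.0358]
eef_rot: [0.707, 0.023, 0.707, -0.023]
wrist_force: [-6.5, 0.2, 8.7]
opening: 0.245
```

```bash
python3 - <<'E'
from m import *
o,im=snap('wrist','w15.png');e=o['eef_pos'];print(e,o['wrist_force'],o['opening'])
c=cam('wrist',o); p=rect(im[:,:,::-1],c,.641,.105,.063,.07,4200); cv2.imwrite('pics/mesh1.png',p)
E
```

```text
[ 0.64456171 -0.00549424  0.035827  ] [-6.5452125   0.24338172  8.66896866] 0.24546967688755528
```

View pics/mesh1.png

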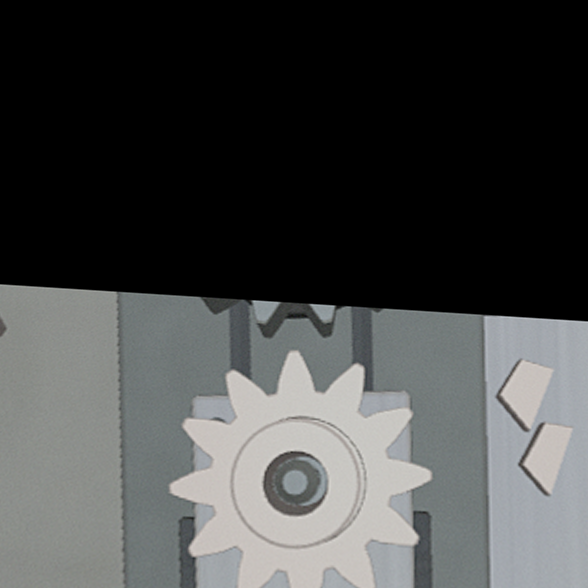

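Request:
step_arm:
  xyz:
    - [0,4,0]
    - [0,8,0]
    - [0,11,0]
    - [0,12,0]
    - [0,13,0]
    - [0,13,0]
  spin: [0,0,0,0,0,0]
  fingers: [0,0,0,0,0,0]

```text
time_s: 19.9
eef_pos: [0.6443, 0.0068, 0.0358]
eef_rot: [0.707, 0.022, 0.707, -0.023]
wrist_force: [-6.5, -2.0, 10.2]
opening: 0.245
```

Request:
step_arm:
  xyz:
    - [0,1,0]
    - [0,1,0]
    - [0,2,0]
    - [0,2,0]
  spin: [0,0,0,0]
  fingers: [0,0,0,0]

```text
time_s: 20.3
eef_pos: [0.6442, 0.0087, 0.0358]
eef_rot: [0.706, 0.022, 0.707, -0.023]
wrist_force: [-7.6, -2.1, 10.2]
opening: 0.251
```

```bash
python3 - <<'E'
from m import *
o,im=snap('wrist','w16.png');e=o['eef_pos'];print(e,o['wrist_force'],o['opening'])
c=cam('wrist',o); p=rect(im[:,:,::-1],c,.641,.105,.063,.07,4200); cv2.imwrite('pics/mesh2.png',p)
o,im=snap('top','t16.png'); cv2.imwrite('pics/t16a.png',cv2.resize(im[85:275,155:365,::-1],(660,597),interpolation=2))
E
```

```text
[0.64417748 0.00874176 0.03576989] [-7.55508559 -2.13138124 10.22099695] 0.2513167069692534
```

View pics/mesh2.png

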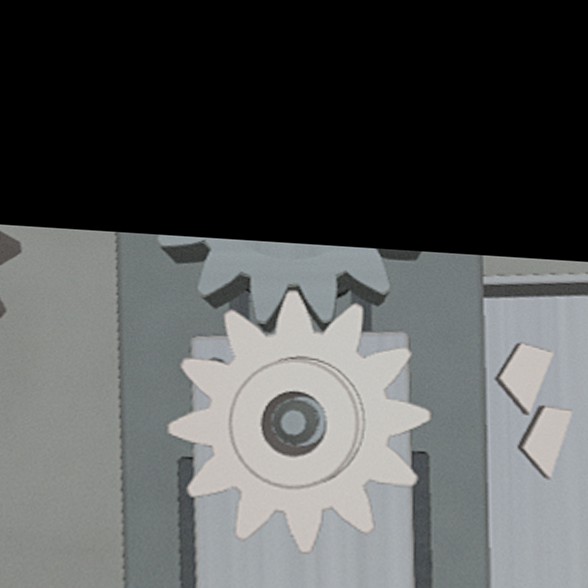

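View pics/t16a.png

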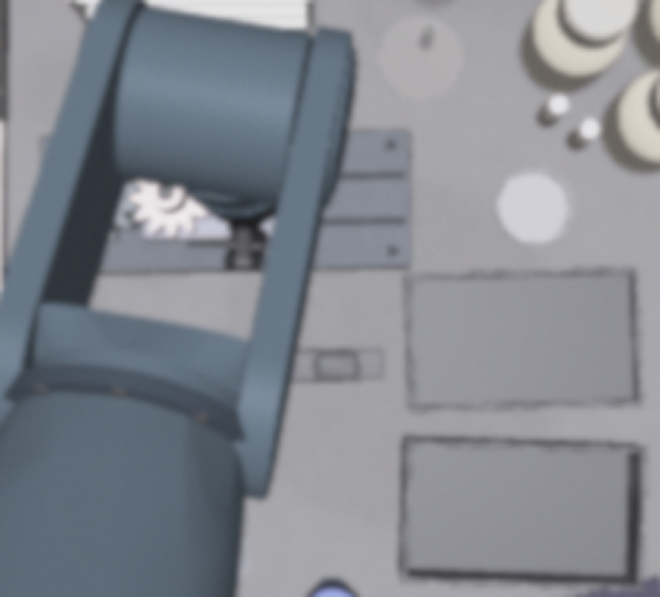

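Request:
step_arm:
  xyz:
    - [0,1,0]
    - [0,1,0]
    - [0,1,0]
  spin: [0,0,0]
  fingers: [0,0,0]

```text
time_s: 20.7
eef_pos: [0.6442, 0.0097, 0.0358]
eef_rot: [0.706, 0.022, 0.707, -0.024]
wrist_force: [-7.8, -2.6, 10.0]
opening: 0.249
```

Request:
step_arm:
  xyz:
    - [0,1,0]
    - [0,1,0]
    - [0,1,0]
  spin: [0,0,0]
  fingers: [0,0,0]

```text
time_s: 21.0
eef_pos: [0.6442, 0.0106, 0.0358]
eef_rot: [0.707, 0.022, 0.707, -0.024]
wrist_force: [-6.6, -2.9, 10.4]
opening: 0.249
```

```bash
python3 - <<'E'
from m import *
o,im=snap('wrist','w17.png');e=o['eef_pos'];print(e,o['wrist_force'],o['opening'])
c=cam('wrist',o); p=rect(im[:,:,::-1],c,.643,.08,.063,.05,6000); cv2.imwrite('pics/mesh3.png',p)
E
```

```text
[0.6441727  0.01061221 0.03582964] [-6.59744891 -2.9014773  10.3640896 ] 0.2490312424028917
```

View pics/mesh3.png

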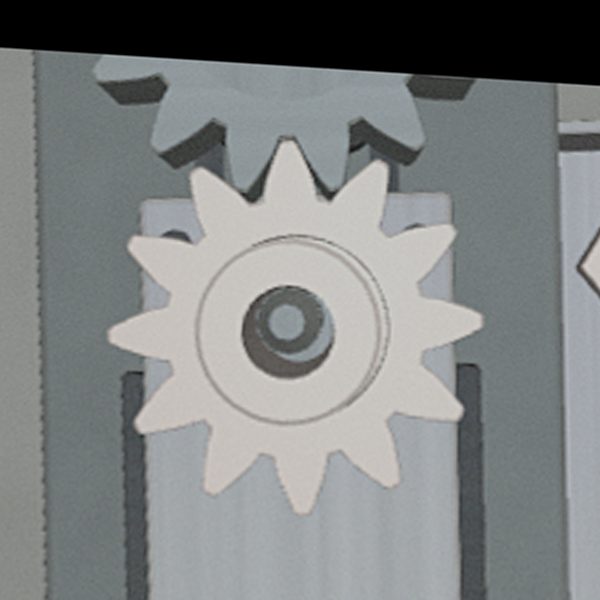

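Request:
step_arm:
  xyz:
    - [0,-1,0]
    - [0,-1,0]
    - [0,-1,0]
    - [0,-1,0]
    - [0,-1,0]
  spin: [0,0,0,0,0]
  fingers: [0,0,0,0,30]

```text
time_s: 21.55
eef_pos: [0.645, 0.0106, 0.0351]
eef_rot: [0.707, 0.023, 0.706, -0.023]
wrist_force: [0.4, -0.4, -0.1]
opening: 0.296
```

Request:
step_arm:
  xyz:
    - [0,0,0]
    - [0,0,0]
    - [0,0,0]
    - [0,-2,0]
    - [0,-2,0]
    - [0,-2,0]
    - [0,-2,0]
  spin: [0,0,0,0,0,0,0]
  fingers: [0,0,0,0,0,0,0]

```text
time_s: 22.25
eef_pos: [0.6442, 0.009, 0.0352]
eef_rot: [0.706, 0.023, 0.707, -0.023]
wrist_force: [-6.4, 1.3, 8.4]
opening: 0.246
```

```bash
python3 - <<'E'
from m import *
o,im=snap('wrist','w18.png');e=o['eef_pos'];print(e,o['wrist_force'],o['opening'])
c=cam('wrist',o); p=rect(im[:,:,::-1],c,.643,.08,.063,.05,6000); cv2.imwrite('pics/mesh4.png',p)
E
```

```text
[0.64420661 0.00898638 0.03519042] [-6.39738925  1.32567248  8.39411851] 0.24565370253452382
```

View pics/mesh4.png

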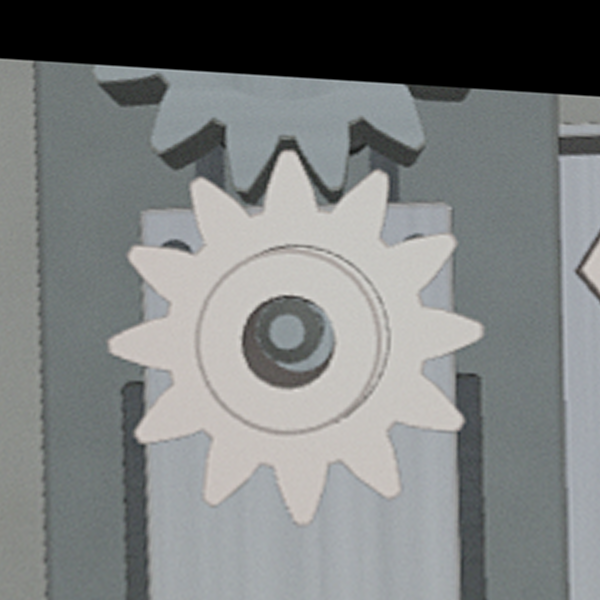

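Request:
step_arm:
  xyz:
    - [0,1,0]
    - [0,2,0]
    - [0,2,0]
    - [0,2,0]
  spin: [0,0,0,0]
  fingers: [0,0,0,0]

```text
time_s: 22.7
eef_pos: [0.6442, 0.0099, 0.0352]
eef_rot: [0.706, 0.023, 0.707, -0.023]
wrist_force: [-6.7, -2.4, 9.2]
opening: 0.243
```

Request:
step_arm:
  xyz:
    - [0,0,0]
    - [0,0,0]
    - [0,0,30]
    - [0,0,70]
    - [0,20,115]
    - [0,40,120]
    - [0,40,120]
    - [0,40,120]
    - [0,40,120]
  spin: [0,0,0,0,0,0,0,0,0]
  fingers: [40,60,60,60,60,60,60,60,60]

```text
time_s: 23.6
eef_pos: [0.6436, 0.0501, 0.1522]
eef_rot: [0.706, 0.023, 0.708, -0.023]
wrist_force: [-0.3, -0.0, 0.3]
opening: 0.601
```

```bash
python3 - <<'E'
from m import *
o,im=snap('wrist','w19.png');e=o['eef_pos'];print(e,o['wrist_force'],o['opening'])
c=cam('wrist',o); p=rect(im[:,:,::-1],c,.643,.1,.063,.06,5000); cv2.imwrite('pics/mesh5.png',p)
p=rect(im[:,:,::-1],c,.643,.12,.108,.05,6000); cv2.imwrite('pics/knob5.png',p)
E
```

```text
[0.64361477 0.05014754 0.15216195] [-0.27955236 -0.03468782  0.27634471] 0.6007363575729622
```

View pics/mesh5.png

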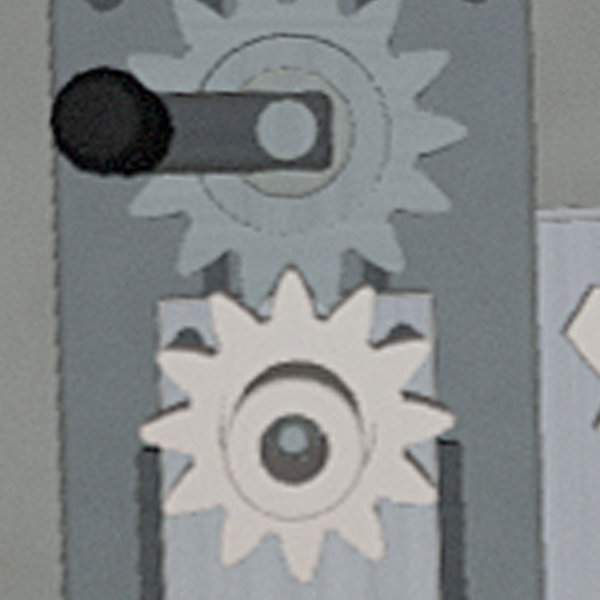

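View pics/knob5.png

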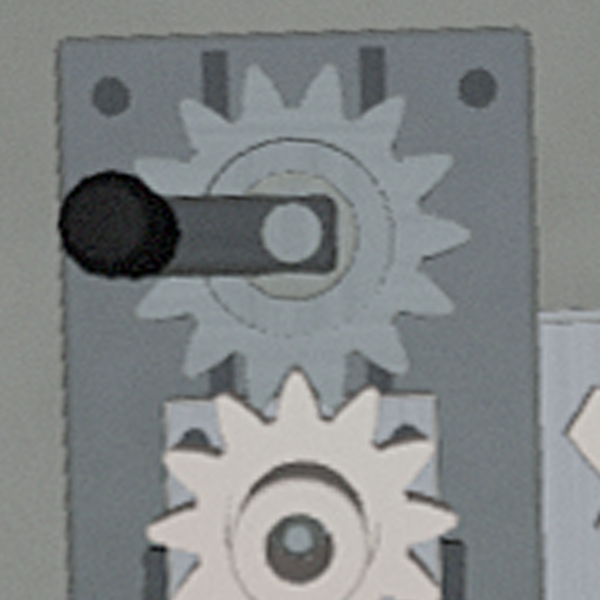

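Request:
step_arm:
  xyz:
    - [-10,30,0]
    - [-22,65,0]
    - [-33,83,0]
    - [-33,83,-40]
    - [-33,83,-80]
    - [-33,83,-100]
    - [-33,83,-100]
    - [-33,83,-100]
  spin: [0.02,0.04,0.065,0.065,0.065,0.065,0.065,0.065]
  fingers: [60,60,60,60,60,60,60,60]

```text
time_s: 24.45
eef_pos: [0.6114, 0.1332, 0.0537]
eef_rot: [0.707, -0.0, 0.707, -0.0]
wrist_force: [0.4, 0.3, 0.7]
opening: 0.6
```

```bash
python3 - <<'E'
from m import *
o,im=snap('wrist','w20.png');e=o['eef_pos'];print(e,o['wrist_force'],o['opening'])
E
```

```text
[0.61143239 0.13318925 0.05371134] [0.42983234 0.25392817 0.73420055] 0.5998677228111315
```

View pics/w20.png

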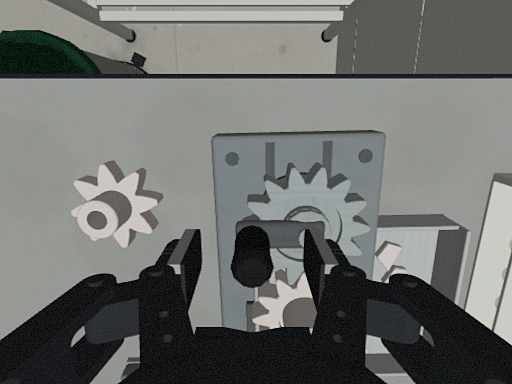

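Request:
step_arm:
  xyz:
    - [0,0,-4]
    - [0,0,-4]
    - [0,0,-4]
    - [0,0,-4]
    - [0,0,-4]
    - [0,0,-4]
  spin: [0,0,0,0,0,0]
  fingers: [0,0,0,0,0,0]

```text
time_s: 25.1
eef_pos: [0.6114, 0.1336, 0.0509]
eef_rot: [0.707, -0.0, 0.707, -0.0]
wrist_force: [-4.5, -1.1, 5.1]
opening: 0.191
```

```bash
python3 - <<'E'
from m import *
o,im=snap('wrist','w21.png');e=o['eef_pos'];print(e,o['wrist_force'],o['opening'])
c=cam('wrist',o); print(onz(c,(253,268),.108))
E
```

```text
[0.61136364 0.13360957 0.05092629] [-4.51980722 -1.12222977  5.14144129] 0.19099851214783026
[0.61106108 0.1378228  0.108     ]
```

View pics/w21.png

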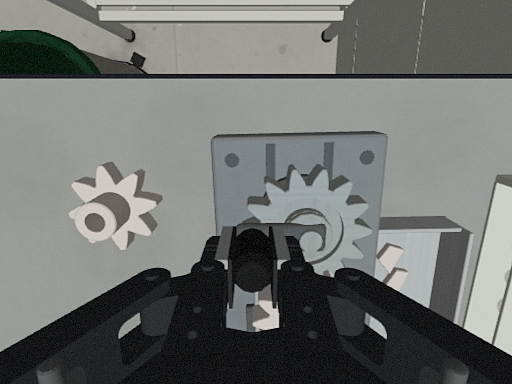

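Request:
step_arm:
  xyz:
    - [0.5,5.2,0]
    - [1.8,10.3,0]
    - [4,15,0]
    - [7,19.3,0]
    - [10.7,23,0]
    - [15,26,0]
    - [19.7,28.2,0]
    - [24.8,29.5,0]
    - [30,30,0]
    - [30,30,0]
  spin: [0,0,0,0,0,0,0,0,0,0]
  fingers: [0,0,0,0,0,0,0,0,0,0]

```text
time_s: 26.15
eef_pos: [0.6433, 0.1639, 0.051]
eef_rot: [0.708, 0.0, 0.706, 0.0]
wrist_force: [1.4, 1.3, 4.5]
opening: 0.191
```

```bash
python3 - <<'E'
from m import *
o,im=snap('wrist','w22.png');e=o['eef_pos'];print(e,o['wrist_force'],o['opening'])
E
```

```text
[0.64329897 0.16390436 0.05095349] [1.35891432 1.25317415 4.47652775] 0.19143938222587809
```

View pics/w22.png

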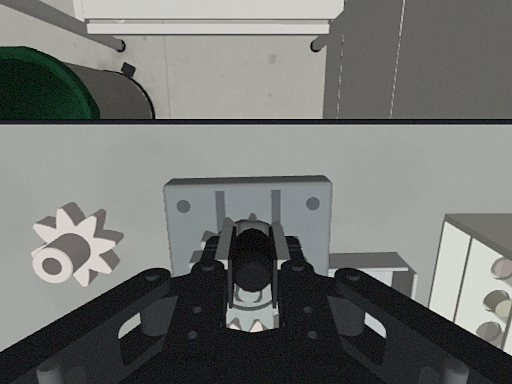

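Request:
step_arm:
  xyz:
    - [5.2,-0.5,0]
    - [10.3,-1.8,0]
    - [15,-4,0]
    - [19.3,-7,0]
    - [23,-10.7,0]
    - [26,-15,0]
    - [28.2,-19.7,0]
    - [29.5,-24.8,0]
    - [30,-30,0]
    - [29.8,-33,0]
  spin: [0,0,0,0,0,0,0,0,0,0]
  fingers: [0,0,0,0,0,0,0,0,0,0]

```text
time_s: 27.2
eef_pos: [0.6712, 0.1307, 0.0509]
eef_rot: [0.707, 0.0, 0.707, 0.0]
wrist_force: [-3.1, 1.3, 8.2]
opening: 0.188
```

Request:
step_arm:
  xyz:
    - [0,0,0]
    - [0,0,0]
  spin: [0,0]
  fingers: [0,0]

```text
time_s: 27.4
eef_pos: [0.6712, 0.1304, 0.0509]
eef_rot: [0.707, -0.0, 0.707, -0.0]
wrist_force: [-3.7, -0.5, 8.9]
opening: 0.189
```

```bash
python3 - <<'E'
from m import *
o,im=snap('wrist','w23.png');e=o['eef_pos'];print(e,o['wrist_force'],o['opening'])
E
```

```text
[0.67118177 0.13041027 0.05090665] [-3.69850928 -0.52369285  8.90974697] 0.18913420212829035
```

View pics/w23.png

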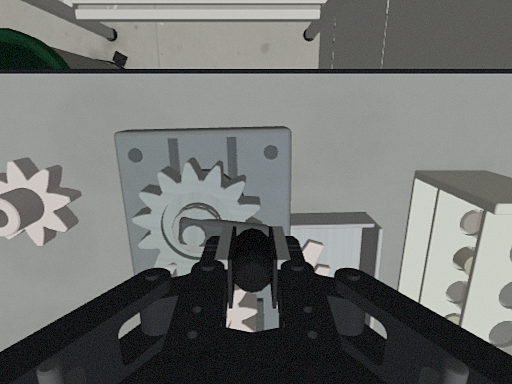

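Request:
step_arm:
  xyz:
    - [0.2,3,0]
    - [-0.3,8.2,0]
    - [-1.6,13.3,0]
    - [-3.8,18,0]
    - [-6.8,22.3,0]
    - [-10.5,26,0]
    - [-14.8,29,0]
    - [-19.5,31.2,0]
    - [-24.6,32.5,0]
    - [-29.8,33,0]
  spin: [0,0,0,0,0,0,0,0,0,0]
  fingers: [0,0,0,0,0,0,0,0,0,0]

```text
time_s: 28.45
eef_pos: [0.6426, 0.1639, 0.0509]
eef_rot: [0.708, 0.0, 0.706, 0.0]
wrist_force: [2.5, 0.2, 5.4]
opening: 0.19
```

Request:
step_arm:
  xyz:
    - [-5.2,-0.5,0]
    - [-10.3,-1.8,0]
    - [-15,-4,0]
    - [-19.3,-7,0]
    - [-23,-10.7,0]
    - [-26,-15,0]
    - [-28.2,-19.7,0]
    - [-29.5,-24.8,0]
    - [-30,-30,0]
    - [-30,-30,0]
  spin: [0,0,0,0,0,0,0,0,0,0]
  fingers: [0,0,0,0,0,0,0,0,0,0]

```text
time_s: 29.45
eef_pos: [0.6114, 0.1334, 0.0509]
eef_rot: [0.707, 0.0, 0.707, -0.0]
wrist_force: [-2.8, -1.9, 10.0]
opening: 0.191
```

```bash
python3 - <<'E'
from m import *
o,im=snap('wrist','w24.png');e=o['eef_pos'];print(e,o['wrist_force'],o['opening'])
E
```

```text
[0.61136172 0.13336564 0.05088659] [-2.77590089 -1.89229196  9.98708674] 0.19073727747218228
```

View pics/w24.png

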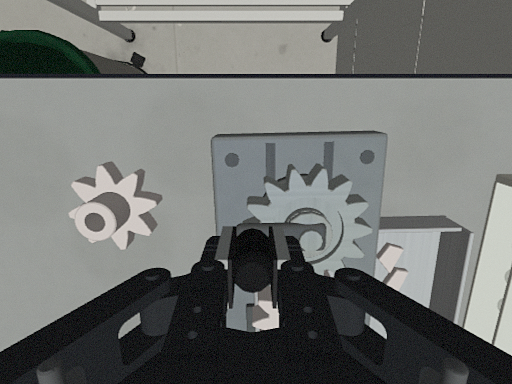

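Request:
step_arm:
  xyz:
    - [0,0,0]
    - [0,0,0]
    - [0,0,30]
    - [0,0,70]
    - [0,0,100]
    - [10,-30,100]
    - [25,-70,100]
    - [33,-84,100]
    - [33,-84,100]
    - [33,-84,100]
  spin: [0,0,0,0,0,0,0,0,0,0]
  fingers: [40,60,60,60,60,60,60,60,60,60]

```text
time_s: 30.5
eef_pos: [0.6439, 0.0501, 0.1489]
eef_rot: [0.707, 0.001, 0.708, 0.0]
wrist_force: [0.3, 0.2, -0.2]
opening: 0.604
```

```bash
python3 - <<'E'
from m import *
o,im=snap('wrist','w25.png');e=o['eef_pos'];print(e,o['wrist_force'],o['opening'])
c=cam('wrist',o); p=rect(im[:,:,::-1],c,.643,.1,.063,.06,5000); cv2.imwrite('pics/mesh6.png',p)
o,im=snap('top','t25.png'); cv2.imwrite('pics/t25a.png',cv2.resize(im[85:275,155:365,::-1],(660,597),interpolation=2))
E
```

```text
[0.64386549 0.05005964 0.14889701] [ 0.31131728  0.1831683  -0.20953327] 0.6041394928344755
```

View pics/mesh6.png

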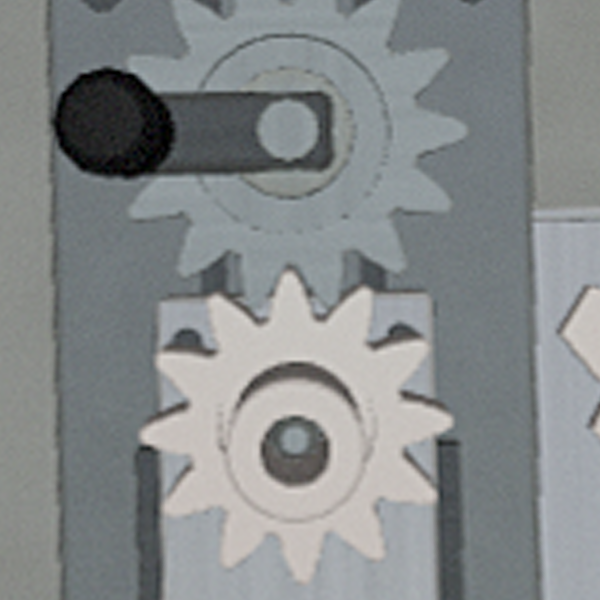

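View pics/w25.png

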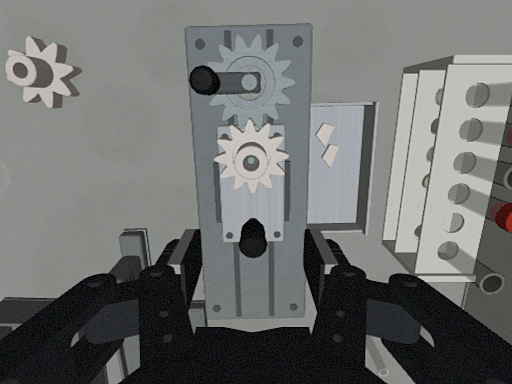

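Request:
step_arm:
  xyz:
    - [0,-20,0]
    - [0,-40,-30]
    - [0,-40,-75]
    - [0,-40,-105]
    - [0,-40,-113]
    - [0,-40,-113]
    - [0,-40,-113]
    - [0,-40,-113]
    - [0,-40,-113]
    - [0,-40,-113]
  spin: [0,0,0,0,0,0,0,0,0,0]
  fingers: [60,60,60,60,60,60,0,0,0,0]

```text
time_s: 31.6
eef_pos: [0.6442, 0.0099, 0.0394]
eef_rot: [0.707, -0.0, 0.707, 0.0]
wrist_force: [-8.7, 0.4, 9.4]
opening: 0.247
```

Request:
step_arm:
  xyz:
    - [0,-10,0]
    - [0,-20,0]
    - [1,-30,0]
    - [1,-40,0]
    - [1,-50,0]
    - [1,-60,0]
    - [1,-60,0]
  spin: [0,0,0,0,0,0,0]
  fingers: [0,0,0,0,0,0,0]

```text
time_s: 32.3
eef_pos: [0.6456, -0.0516, 0.0395]
eef_rot: [0.707, -0.0, 0.707, -0.001]
wrist_force: [-6.6, -3.1, 6.7]
opening: 0.244
```

Request:
step_arm:
  xyz:
    - [0,0,0]
    - [0,0,0]
    - [0,0,30]
    - [0,0,70]
    - [0,0,110]
    - [0,0,120]
    - [0,0,120]
    - [0,0,120]
  spin: [0,0,0,0,0,0,0,0]
  fingers: [40,60,60,60,60,60,60,60]

```text
time_s: 33.1
eef_pos: [0.645, -0.05, 0.156]
eef_rot: [0.707, 0.0, 0.707, 0.0]
wrist_force: [-0.8, -0.6, -0.3]
opening: 0.599
```

```bash
python3 - <<'E'
from m import *
o,im=snap('wrist','w26.png');e=o['eef_pos'];print(e,o['wrist_force'],o['opening'])
o,im=snap('top','t26.png'); cv2.imwrite('pics/t26a.png',cv2.resize(im[85:275,155:365,::-1],(660,597),interpolation=2))
E
```

```text
[ 0.64502672 -0.0500255   0.15598674] [-0.78010025 -0.57852249 -0.25013372] 0.5986998299493429
```

View pics/w26.png

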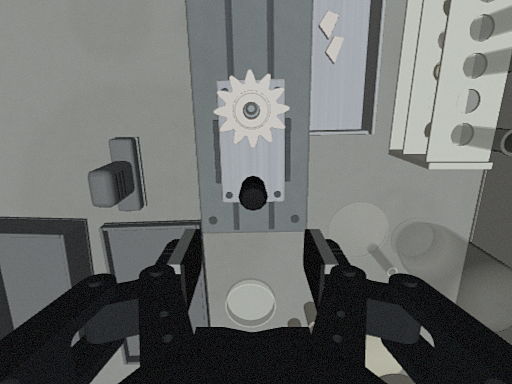

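```bash
python3 - <<'E'
from m import *
o=ctrl.get_obs(); c=cam('wrist',o); e=o['eef_pos']; print(e, onz(c,(251,110),.087), onz(c,(251.5,107.5),.063))
im=cv2.imread('pics/w26.png'); cv2.imwrite('pics/w26a.png',cv2.resize(im[60:160,200:300],(600,600),interpolation=2))
E
```

```text
[ 0.64421156 -0.04991196  0.15453954] [0.64251127 0.01321854 0.087     ] [0.64277294 0.01473472 0.063     ]
```

View pics/w26a.png

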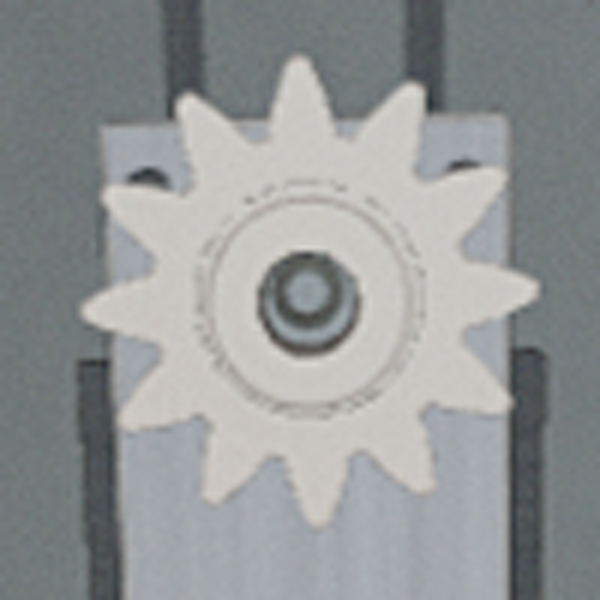

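Request:
step_arm:
  xyz:
    - [-2,35,0]
    - [-2,64,0]
    - [-2,64,-40]
    - [-2,64,-80]
    - [-2,64,-105]
    - [-2,64,-112]
    - [-2,64,-112]
    - [-2,64,-112]
    - [-2,64,-112]
  spin: [0,0,0,0,0,0,0,0,0]
  fingers: [70,70,70,70,70,70,70,70,70]

```text
time_s: 34.1
eef_pos: [0.645, 0.0133, 0.0468]
eef_rot: [0.708, -0.0, 0.706, -0.0]
wrist_force: [0.4, 0.2, -0.1]
opening: 0.697
```

Request:
step_arm:
  xyz:
    - [0,0,0]
    - [0,0,0]
    - [0,0,0]
    - [0,0,0]
    - [0,0,0]
  spin: [0,0,0,0,0]
  fingers: [0,0,0,0,0]

```text
time_s: 34.6
eef_pos: [0.6443, 0.0135, 0.0461]
eef_rot: [0.708, -0.0, 0.706, -0.0]
wrist_force: [-1.4, 0.1, 5.7]
opening: 0.277
```

Request:
step_arm:
  xyz:
    - [0,0,10]
    - [0,0,30]
    - [0,0,60]
    - [0,0,90]
    - [0,0,90]
  spin: [0,0,0,0,0]
  fingers: [0,0,0,0,0]

```text
time_s: 35.1
eef_pos: [0.6467, 0.0132, 0.1406]
eef_rot: [0.71, -0.001, 0.704, -0.0]
wrist_force: [1.3, 0.9, -0.8]
opening: 0.272
```

```bash
python3 - <<'E'
from m import *
o,im=snap('wrist','w27.png');e=o['eef_pos'];print(e,o['wrist_force'],o['opening'])
o,im=snap('top','t27.png'); cv2.imwrite('pics/t27a.png',cv2.resize(im[85:275,155:365,::-1],(660,597),interpolation=2))
E
```

```text
[0.64668727 0.01323114 0.14056287] [ 1.31809187  0.94719687 -0.81002233] 0.27219617619996583
```

View pics/w27.png

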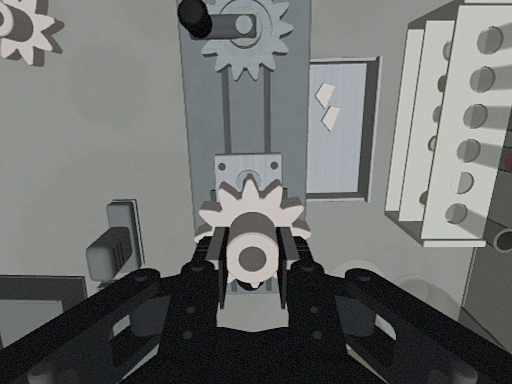

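Request:
step_arm:
  xyz:
    - [-25,-40,0]
    - [-50,-80,0]
    - [-75,-120,0]
    - [-100,-155,0]
    - [-112,-178,0]
    - [-112,-178,-40]
    - [-112,-178,-80]
    - [-112,-178,-110]
    - [-112,-178,-125]
    - [-112,-178,-125]
  spin: [0,0,0,0,0,0,0,0,0,0]
  fingers: [0,0,0,0,0,0,0,0,0,0]

```text
time_s: 36.2
eef_pos: [0.5288, -0.1629, 0.0066]
eef_rot: [0.705, 0.001, 0.709, 0.001]
wrist_force: [-0.4, 0.8, 0.3]
opening: 0.269
```

```bash
python3 - <<'E'
from m import *
o,im=snap('wrist','w28.png');e=o['eef_pos'];print(e,o['wrist_force'],o['opening'])
E
```

```text
[ 0.52880918 -0.16285808  0.00662375] [-0.41014764  0.79607399  0.2574707 ] 0.268527112649852
```

View pics/w28.png

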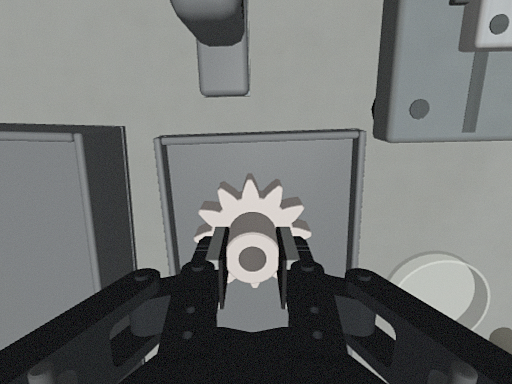

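Request:
step_arm:
  xyz:
    - [2,0,-2]
    - [2,0,-4]
    - [2,0,-4]
    - [2,0,-4]
  spin: [0,0,0,0]
  fingers: [0,0,0,0]

```text
time_s: 36.65
eef_pos: [0.5341, -0.1645, 0.0066]
eef_rot: [0.708, -0.0, 0.707, -0.0]
wrist_force: [-0.4, -0.2, -0.5]
opening: 0.275
```

Request:
step_arm:
  xyz:
    - [0,0,-2]
    - [0,0,-3]
    - [0,0,-3]
    - [0,0,-3]
  spin: [0,0,0,0]
  fingers: [0,0,0,0]

```text
time_s: 37.05
eef_pos: [0.5336, -0.1644, 0.0031]
eef_rot: [0.707, -0.0, 0.707, -0.0]
wrist_force: [-0.3, 1.3, 2.9]
opening: 0.277
```

Request:
step_arm:
  xyz:
    - [0,0,0]
    - [0,0,0]
    - [0,0,0]
    - [0,0,30]
    - [0,0,75]
    - [0,0,120]
    - [0,25,150]
    - [0,70,155]
    - [0,70,155]
    - [0,70,155]
  spin: [0,0,0,0,0,0,0,0,0,0]
  fingers: [40,60,60,60,60,60,60,60,60,60]

```text
time_s: 38.05
eef_pos: [0.5335, -0.0936, 0.1579]
eef_rot: [0.707, -0.001, 0.707, 0.001]
wrist_force: [0.4, 0.1, -0.2]
opening: 0.597
```

```bash
python3 - <<'E'
from m import *
o,im=snap('wrist','w29.png');e=o['eef_pos'];print(e,o['wrist_force'],o['opening'])
o,im=snap('top','t29.png'); cv2.imwrite('pics/t29a.png',cv2.resize(im[85:275,155:365,::-1],(660,597),interpolation=2))
E
```

```text
[ 0.53347096 -0.09359412  0.15787063] [ 0.37722047  0.06768373 -0.15970975] 0.597229283945054
```

View pics/w29.png

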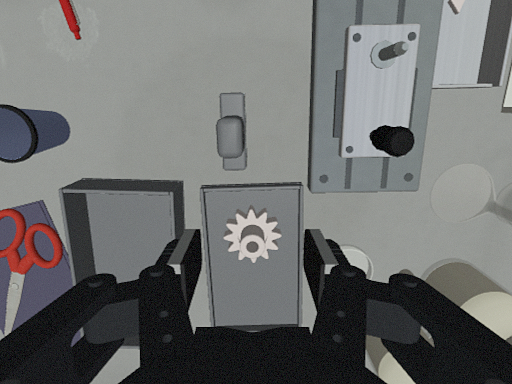

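View pics/t29a.png

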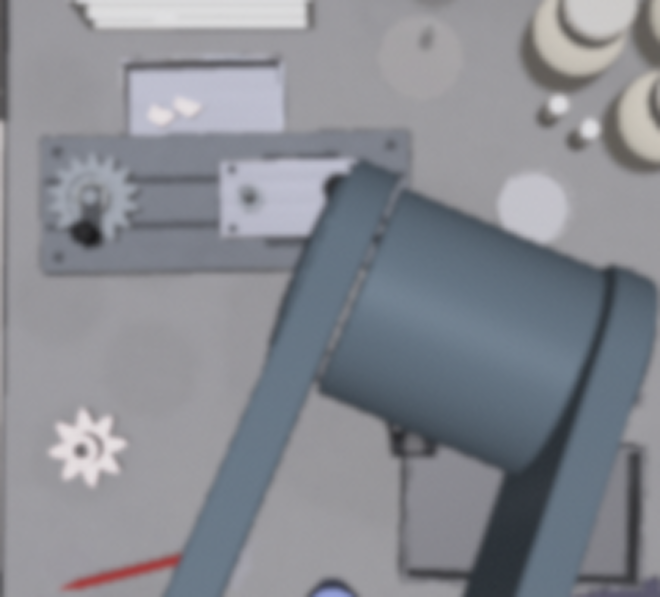

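Request:
step_arm:
  xyz:
    - [-20,45,0]
    - [-42,90,0]
    - [-64,135,0]
    - [-84,174,0]
    - [-84,174,0]
    - [-84,174,0]
    - [-84,174,0]
  spin: [0,0,0,0,0,0,0]
  fingers: [70,70,70,70,70,70,70]

```text
time_s: 38.85
eef_pos: [0.4502, 0.0784, 0.1576]
eef_rot: [0.707, 0.0, 0.707, -0.001]
wrist_force: [-0.0, -0.1, 0.5]
opening: 0.702
```

```bash
python3 - <<'E'
from m import *
o,im=snap('wrist','w30.png');e=o['eef_pos'];print(e,o['wrist_force'],o['opening'])
c=cam('wrist',o); bgr=im[:,:,::-1]
g=gear(bgr,c,.447,.147,.016,8,.025,.030); print(g[:5])
cv2.imwrite('pics/g8.png',g[5])
E
```

```text
[0.45020268 0.07839163 0.1576269 ] [-0.02661646 -0.05338479  0.45152623] 0.7023225704844626
(0.446370068359375, 0.1453606506347656, 0.03164478454589844, np.float64(0.14127133347416543), {8: np.float64(2024.8635144211923), 11: np.float64(4.032449708435899), 12: np.float64(7.836775034285789), 14: np.float64(6.750577907572991), 16: np.float64(752.2979217355323)})
```

View pics/w30.png

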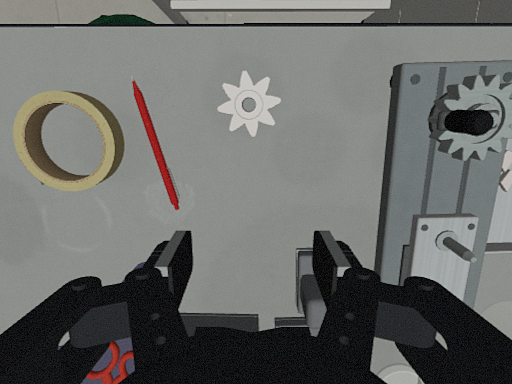

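View pics/g8.png

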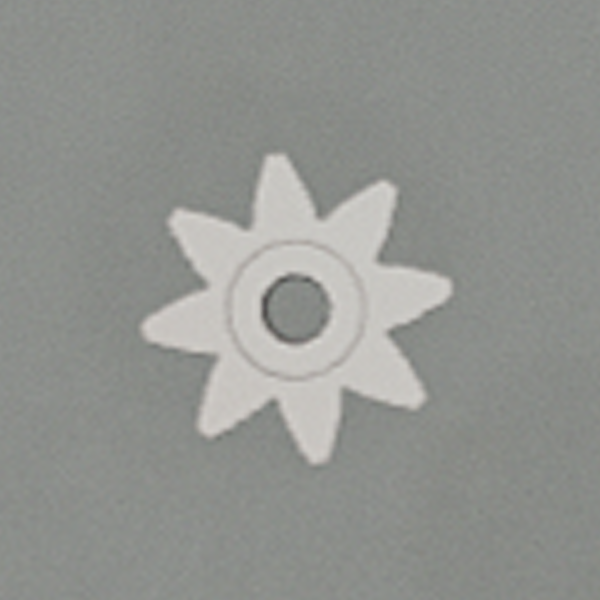

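Request:
step_arm:
  xyz:
    - [-4,40,0]
    - [-4,67,-10]
    - [-4,67,-55]
    - [-4,67,-100]
    - [-4,67,-140]
    - [-4,67,-155]
    - [-4,67,-161]
    - [-4,67,-161]
    - [-4,67,-161]
  spin: [0,0,0,0,0,0,0,0,0]
  fingers: [70,70,70,70,70,70,70,70,70]

```text
time_s: 39.8
eef_pos: [0.4469, 0.1462, -0.0023]
eef_rot: [0.708, 0.0, 0.706, -0.0]
wrist_force: [-0.5, 0.1, -0.0]
opening: 0.699
```

Request:
step_arm:
  xyz:
    - [0,0,0]
    - [0,0,0]
    - [0,0,0]
    - [0,0,0]
    - [0,0,0]
  spin: [0,0,0,0,0]
  fingers: [0,0,0,0,0]

```text
time_s: 40.3
eef_pos: [0.4466, 0.1467, -0.0019]
eef_rot: [0.708, -0.0, 0.706, 0.0]
wrist_force: [-2.0, -1.0, 6.6]
opening: 0.275
```

Request:
step_arm:
  xyz:
    - [0,0,20]
    - [0,0,60]
    - [0,0,105]
    - [0,0,130]
    - [0,0,130]
  spin: [0,0,0,0,0]
  fingers: [0,0,0,0,0]

```text
time_s: 40.8
eef_pos: [0.4489, 0.1471, 0.1315]
eef_rot: [0.71, 0.0, 0.704, 0.0]
wrist_force: [0.1, -0.0, -0.7]
opening: 0.278
```

```bash
python3 - <<'E'
from m import *
o,im=snap('wrist','w31.png');e=o['eef_pos'];print(e,o['wrist_force'],o['opening'])
E
```

```text
[0.44886124 0.14708153 0.13153257] [ 0.10923874 -0.03717442 -0.70878233] 0.2778393059107619
```

View pics/w31.png

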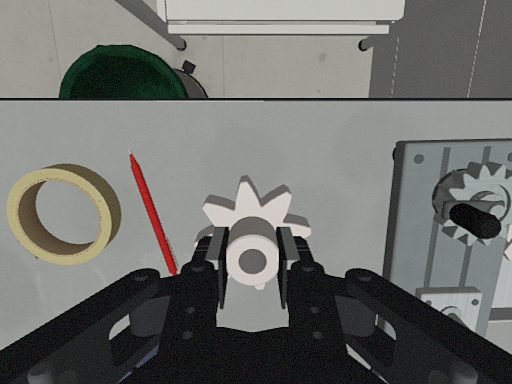

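Request:
step_arm:
  xyz:
    - [-5,-45,15]
    - [-10,-90,15]
    - [-16,-135,15]
    - [-22,-180,15]
    - [-28,-225,15]
    - [-34,-270,15]
    - [-40,-310,15]
    - [-45,-332,15]
    - [-45,-332,15]
    - [-45,-332,15]
  spin: [0,0,0,0,0,0,0,0,0,0]
  fingers: [0,0,0,0,0,0,0,0,0,0]

```text
time_s: 41.85
eef_pos: [0.3995, -0.1846, 0.1404]
eef_rot: [0.706, 0.001, 0.708, 0.0]
wrist_force: [0.0, -0.6, -0.6]
opening: 0.28
```

```bash
python3 - <<'E'
from m import *
o,im=snap('wrist','w32.png');e=o['eef_pos'];print(e,o['wrist_force'],o['opening'])
E
```

```text
[ 0.3995258  -0.18456222  0.14035114] [ 0.02971666 -0.64671585 -0.63671916] 0.279724633113637
```

View pics/w32.png

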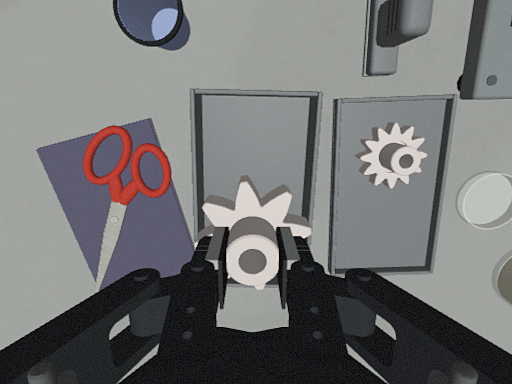

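Request:
step_arm:
  xyz:
    - [2,0,-40]
    - [2,0,-80]
    - [2,0,-110]
    - [2,0,-128]
    - [2,0,-134]
    - [2,0,-134]
    - [2,0,-134]
  spin: [0,0,0,0,0,0,0]
  fingers: [0,0,0,0,0,0,0]

```text
time_s: 42.6
eef_pos: [0.4033, -0.1852, 0.0086]
eef_rot: [0.707, -0.001, 0.707, 0.0]
wrist_force: [-0.0, -0.8, -0.1]
opening: 0.276
```

Request:
step_arm:
  xyz:
    - [0,0,-3]
    - [0,0,-6]
    - [0,0,-6]
    - [0,0,-6]
  spin: [0,0,0,0]
  fingers: [0,0,0,0]

```text
time_s: 43.0
eef_pos: [0.4028, -0.1856, 0.0021]
eef_rot: [0.707, -0.0, 0.707, -0.0]
wrist_force: [0.2, 0.2, 0.4]
opening: 0.272
```

Request:
step_arm:
  xyz:
    - [0,0,-1]
    - [0,0,-2]
    - [0,0,-2]
  spin: [0,0,0]
  fingers: [0,0,0]

```text
time_s: 43.3
eef_pos: [0.4028, -0.1857, 0.002]
eef_rot: [0.707, -0.0, 0.707, 0.0]
wrist_force: [-8.5, 6.0, 28.5]
opening: 0.274
```

Firm contact with the floor; release and rise, then move clear for the final look.

Request:
step_arm:
  xyz:
    - [0,0,1]
    - [0,0,1]
    - [0,0,1]
    - [0,0,1]
    - [0,0,35]
    - [0,0,80]
    - [0,0,125]
    - [-20,0,165]
    - [-20,0,180]
    - [-20,0,180]
  spin: [0,0,0,0,0,0,0,0,0,0]
  fingers: [0,40,50,50,50,50,50,50,50,50]

```text
time_s: 44.3
eef_pos: [0.3838, -0.1866, 0.1824]
eef_rot: [0.709, -0.001, 0.706, -0.002]
wrist_force: [-0.1, -0.8, 0.0]
opening: 0.499
```

Request:
step_arm:
  xyz:
    - [-10,48,0]
    - [-20,96,0]
    - [-30,144,0]
    - [-40,190,0]
    - [-40,235,0]
    - [-40,280,0]
    - [-40,280,0]
    - [-40,280,0]
  spin: [0,0,0,0,0,0,0,0]
  fingers: [50,50,50,50,50,50,50,50]

```text
time_s: 45.1
eef_pos: [0.3414, 0.0959, 0.1783]
eef_rot: [0.706, -0.002, 0.708, 0.002]
wrist_force: [0.0, -0.0, -0.6]
opening: 0.499
```

```bash
python3 - <<'E'
from m import *
o,im=snap('scene','s40.png');e=o['eef_pos'];print(e,o['wrist_force'],o['opening'])
im=im[:,:,::-1]; cv2.imwrite('pics/s40a.png',cv2.resize(im[120:320,120:400],(798,570),interpolation=2))
o,im=snap('top','t40.png'); cv2.imwrite('pics/t40a.png',cv2.resize(im[85:275,155:365,::-1],(660,597),interpolation=2))
E
```

```text
[0.34136308 0.09586892 0.17827424] [ 0.02033449 -0.00522961 -0.56148891] 0.49925714451320685
```

View pics/s40a.png

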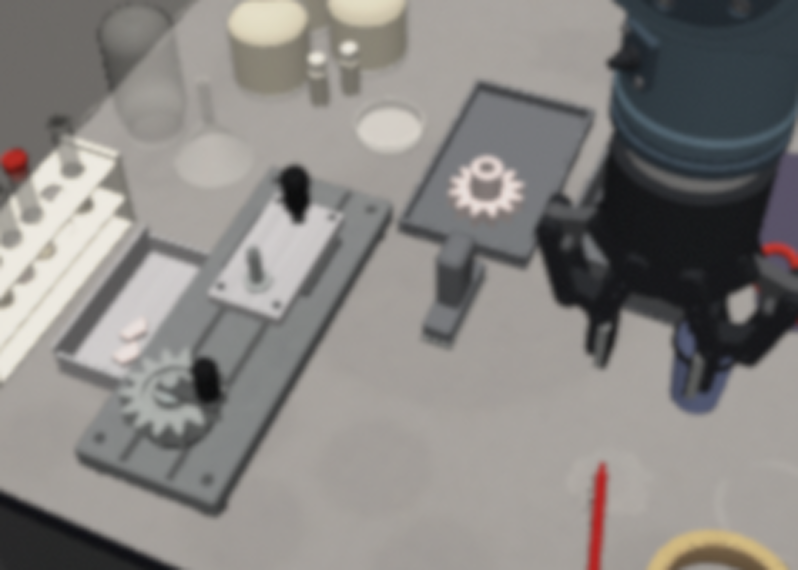

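View pics/t40a.png

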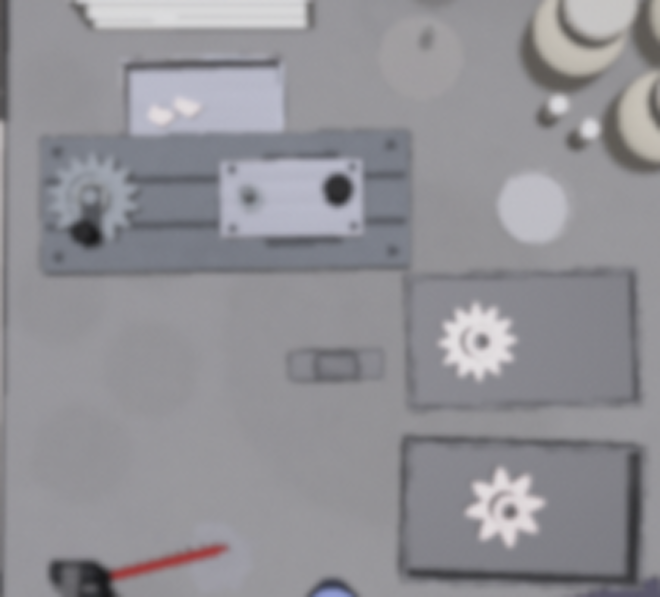

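```bash
python3 -c "
from bench import hand_in
print(hand_in())"
```

```text
the job is handed in; nothing more can be done
None
```

The job is finished and handed in at about 45 s of the 210 s allowed. No verdict was reported.

- **Chips and scraper:** there were two chips. One pass of the scraper block put both in the chip tray, and the scraper now stands upright on the worktop.
- **12-tooth gear:** I set it on the post and slid the carriage in by about 92 mm. I measured about 59.2 mm between the axes, against 58.5 mm with 1 mm of play. I wound the crank about half a turn and back to its start. Afterwards the gear was still in mesh, and it went flat, hub up, into the low tray.
- **8-tooth gear:** it was knocked several centimetres aside during the run. I measured it again and laid it flat, hub up, in the high bin.
- **Not there:** the 16-tooth and 11-tooth gears were absent.

**Last checks:** the final top view shows both chips in the tray, the bed clear, and each gear flat, hub up, in its own tray. The petri dish is where it was and the scraper is upright. The carriage is left about 30 mm in, because I backed it off only far enough to take the gear off the post.

**Disagreements:**
- The fingertips turned out to be about 30 mm above the reported TCP, not 11 mm below it. My first grasp of the scraper closed on nothing; I corrected the height from two camera views.
- While seating the gear in mesh I pushed the carriage slightly too far, backed it off, then brought it in again.
- The gear pick-up and the bin placing briefly pressed with about 30 N.
- I did not see the gear at the half-turn point; that it turned with the crank is inferred from its being in mesh before and after.

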